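# Wipe crispbread pieces off a chopping board round a jar

## Robot

A 7-joint arm with a two-finger parallel gripper is mounted at the origin on a cart in front of the work surface, level with it; the furniture and walls round the work are solid. World frame = base frame: x ahead of the robot, y to its left, z up, the work surface at z = 0. Lengths are in mm, angles in rad, forces in N, time in s.
With the tool pointing down it reaches from about 400 to 875 mm from the base axis. Payload 4.4 kg.
Tool frame: the origin (TCP) lies midway between the tips of the shut fingers; the grasp point (between the pads) lies ctrl.grip_depth behind it (ctrl.grip_depth is the distance from the TCP to the grasp point, in mm); z points along the fingers, y is the line along which they close (so a half turn about z gives the same grasp; the last joint's range is limited). The gripper opens to 85 mm and grips with 20 to 120 N. Pads are 22 mm wide; open, the fingers measure 114 mm over their backs; the gripper's body (76 mm by 85 mm) begins 54 mm behind the grasp point. The pads swing forward as they close: fully open they stand 13 mm farther back than shut.
Start: joints at [1.185, 0.628, 0.038, 1.517, -0.027, 0.996, -0.02], TCP at [204.373, -617.049, 231.313] pointing down, gripper open.
Joint ranges: [-3.06, 3.06], [-0.37, 2.12], [-1.25, 1.32], [0.18, 2.47], [-1.1, 4.24], [0.23, 1.98], [-2.94, 2.94]. Speed limits (rad/s): [2.57, 2.57, 3.14, 3.14, 3.14, 3.14, 3.14].

## Interface

Orientations are given as [roll, pitch, yaw] about the fixed x, y, z axes, in that order (R = Rz(yaw) Ry(pitch) Rx(roll)).
In Python, from cell import ctrl gives the robot as it stands.
- The arm moves only by the tool carry_out, never from a script. Its argument "deltas" is one flat list of numbers, 7 for each row, row after row: the turn, a rotation vector about the tool's x, y, z in degrees, then the shift along the tool's x, y, z in m, then the closure, from -1 (fully open) to 1 (shut). In form: [wx, wy, wz, dx, dy, dz, claw, wx, wy, wz, dx, dy, dz, claw, ...]. A call has 1 to 12 rows; each row shifts and turns the commanded pose from where the row before left it, along the tool's axes as they then stand; what a row does not reach is not made up. A row lasts 1/8 s, in which the tool goes at most 62.5 mm and 10.7 degrees, less where a joint would pass 70% of its speed; a pose out of reach is approached as far as the arm can. A call with a gripper value outside its range is refused whole. The fingers move at their own pace and stop on an object; the grip force is fixed at half the most. Time passes only in rows, so rows that do not move let the fingers close. It gives the time, the measured TCP pose, the force, the opening and the grip force at its end, in the units of the state.
- ctrl.read_state(): the state, without advancing time (a new reading comes with each control period).
- ctrl.get_image(name): name is "scene" or "top" or "wrist"; returns the picture (420x560x3 uint8, red, green, blue); there is no depth.
- ctrl.calibration(name): a dict with "mtx" (3x3 intrinsics, pixels), "R" (3x3) and "t" (3): a world point X has camera coordinates R X + t. Camera axes: x right, y down, z forward; pixel columns grow to the right and rows downward; lengths in mm; the calibration is good to about 2 mm. A picture is of the moment at which its call begins: read the wrist's pose just before it. calibration takes no time and is no camera call; for the wrist camera it gives the pose at the moment of the call.
- ctrl.finish_job(): hands the job in; it is judged then, once.
The state is a dict: "clock": time; "qpos": joint angles; "qd": joint speeds; "tau": joint torques, N m; "eef_pos": TCP position; "tool_rot": TCP orientation; "force": force on the tool from outside, world axes, zero at the start; "torque": the same for the moment, N m; "width": finger opening in mm; "gripper_force": force on a finger pad.
Only numpy, scipy, OpenCV 4.12 (cv2) and the standard library are available. Lean on these libraries where they do the work, as an engineer would, in place of code of your own. Each camera call takes 0.05 s, during which the arm holds its last target. There are 200 camera calls.

## Task

Take the upright wooden scraper block and use it to wipe the three broken pieces of crispbread off the chopping board into the shallow metal baking pan at one end of the board, without the gripper or arm touching them. Go round the jar that stands on the board, and leave it, the plate and the other jar where they are. When all the pieces are in the pan, stand the scraper upright on the bare table again and let go.

Things in the scene. Friction and masses are not known exactly. Their poses are not given: they have to be found in the camera images.
- board: Brown wooden chopping board, 170 mm (its x) by 280 mm (its y) and 22 mm thick, lying flat; it does not slide. Origin: centre of its underside, z up. Its y axis runs lengthways, within 0.15 rad of the world's y; the pan lies at one of its two short ends, the plate at the other.
- pan: Shallow plain metal baking pan, 180 mm (its x) by 200 mm (its y), with a 2 mm floor and an 8 mm high, 3 mm thick rim, so lower than the board. It lies on the table 2 to 12 mm beyond either the +y or the -y short end of the board, in line with it. Loose, 0.6 kg. Origin: centre of its underside, z up.
- plate: Round white dinner plate with a blue rim line, 200 mm across, 20 mm high, at the board's other short end. Not to be used. Origin: centre of its underside.
- jar_on_board: Round glass jar with a dark lid, 65 mm across, 86 mm high, standing loose on the board among the pieces; it stays there. Origin: centre of its underside, z up.
- scraper: T-shaped wooden scraper block, standing loose on the table in front of the pan or plate, about 0.22 kg. Foot 22 mm thick (its x) by 80 mm wide (its y), 32 mm high, with a black rubber lip; shoulder 44 mm wide up to 50 mm height; upright handle 22 mm (x) by 30 mm (y) up to 120 mm. Wipe with the 80 mm face. Same after a half turn. Origin: centre of underside, z up.
- jar_front: Small lidded jam jar, 64 mm across, 87 mm high, standing on the table in front of the work, on the other side from the scraper. Bystander. Origin: centre of its underside.
- piece_1: Broken flat piece of crispbread, stiff, tan, 60 by 42 mm (its x by its y, one corner notched away) and 9 mm thick, about 18 g (it may vary by a third), lying loose on the board, within 3 mm of its edges or inside them, clear of the other pieces and the jar. Origin: centre of its underside.
- piece_2: Broken flat piece of crispbread, stiff, tan, 56 by 46 mm (its x by its y, one corner notched away) and 9 mm thick, about 18 g (it may vary by a third), lying loose on the board, within 3 mm of its edges or inside them, clear of the other pieces and the jar. Origin: centre of its underside.
- piece_3: Broken flat piece of crispbread, stiff, tan, 58 by 38 mm (its x by its y, one corner notched away) and 9 mm thick, about 18 g (it may vary by a third), lying loose on the board, within 3 mm of its edges or inside them, clear of the other pieces and the jar. Origin: centre of its underside.

How it is judged:
By the outcome, as a careful person would: the job done as asked, in the order asked, and still so for the second after the job is handed in, with the robot touching nothing.
It also fails if it takes over 69 s, if anything falls off the work surface, if the arm or the gripper's body presses on something with over 40 N, if the wrist force passes 120 N, or if a joint passes its speed limit or range.

## Working session

There is one attempt and no reset: what is moved stays moved. The work goes in short steps, Python scripts to look and compute and a tool call to move; the robot and the scene stay as the last step left them, time stands still between calls to the robot, and variables do not carry over. Pictures are saved under pics/ and viewed, at most 10 in all, crops included, and the job is handed in when it is done.

Besides the shell and the picture viewer there is one more tool, called after "Request:" as name(argument=value, ...) on one line, values as JSON. carry_out: Moves the arm, as the interface text tells. Its arguments: {"type":"object","properties":{"deltas":{"type":"array"}},"required":["deltas"]}

```bash
mkdir -p pics; ls; python3 - <<'E'
from cell import ctrl
import cv2,numpy as np
s=ctrl.read_state();print(s['clock'],s['eef_pos'],s['tool_rot'],s['width'],ctrl.grip_depth)
for n in ['top','scene']:
    im=ctrl.get_image(n);cv2.imwrite(f'pics/{n}0.png',im[:,:,::-1])
    c=ctrl.calibration(n);print(n,c, -np.array(c['R']).T@c['t'])
E
```

```text
pics
0.0 [ 204.17093931 -616.46246727  230.39691336] [-3.13972249e+00  7.63687554e-06  3.19771394e-01] 85.5004029241123 18.700000000000003
top {'mtx': array([[487.75870277,   0.        , 275.34194827],
       [  0.        , 487.75870277, 217.72417622],
       [  0.        ,   0.        ,   1.        ]]), 'R': array([[ 0.11451888, -0.99341355, -0.00386622],
       [-0.97196197, -0.11123974, -0.20716093],
       [ 0.2053664 ,  0.02748166, -0.97829924]]), 't': array([ -41.5446139 ,  506.51133391, 1065.7181376 ])} [ 278.20470272  -14.21449762 1147.35998125]
scene {'mtx': array([[406.32409968,   0.        , 286.88068892],
       [  0.        , 406.32409968, 210.1290788 ],
       [  0.        ,   0.        ,   1.        ]]), 'R': array([[-0.79858766, -0.60185475,  0.00534808],
       [-0.45037169,  0.59164636, -0.66867027],
       [ 0.39927821, -0.53640045, -0.74353982]]), 't': array([405.3848106 , 262.49434636, 717.12744987])} [155.62196857 473.34643905 706.56695184]
```

View pics/top0.png

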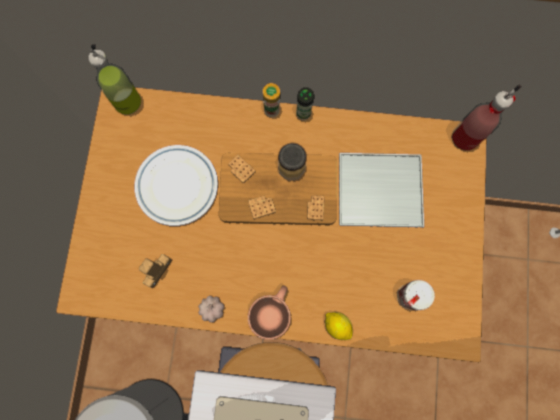

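View pics/scene0.png

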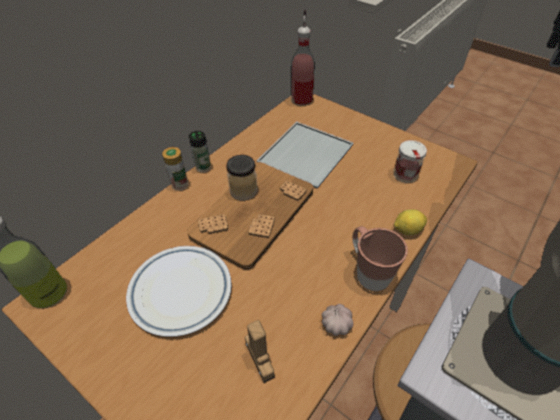

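Top: the pan is at the right (380,190; −y), plate (176,186), board (278,188), pieces at (241,169), (262,207) and (316,208), jar on the board (292,165), scraper (155,268). Next I'll measure these.

```bash
cat > h.py <<'E'
from cell import ctrl
import cv2,numpy as np
def ray(n,uv,z,c=None):
    c=c or ctrl.calibration(n);K,R,t=map(np.array,(c['mtx'],c['R'],c['t']))
    uv=np.atleast_2d(np.array(uv,float));o=-R.T@t
    d=(R.T@np.linalg.inv(K)@np.c_[uv,np.ones(len(uv))].T).T
    return (o+d*((z-o[2])/d[:,2])[:,None])[:,:2]
def proj(n,X):
    c=ctrl.calibration(n);p=(c['R']@np.atleast_2d(X).T).T+c['t'];q=(c['mtx']@p.T).T;return q[:,:2]/q[:,2:]
E
python3 - <<'E'
from h import *
t=cv2.imread('pics/top0.png');s=cv2.imread('pics/scene0.png')
a=cv2.resize(t[140:235,210:345],None,fx=4,fy=4,interpolation=2)
b=cv2.resize(t[245:295,130:185],None,fx=4,fy=4,interpolation=2)
d=cv2.resize(s[315:385,235:285],None,fx=5,fy=5,interpolation=2)
o=np.zeros((600,800,3),np.uint8);o[:380,:540]=a;o[385:585,:220]=b;o[:350,545:795]=d
cv2.imwrite('pics/crop.png',o)
hsv=cv2.cvtColor(t,cv2.COLOR_BGR2HSV)
for p in [(241,169),(262,207),(316,208),(230,200),(290,215),(100,250),(155,268),(380,190)]: print(p,hsv[p[1],p[0]],t[p[1],p[0]])
E
```

```text
(241, 169) [ 16 146 199] [ 85 145 199]
(262, 207) [ 16 147 206] [ 87 149 206]
(316, 208) [ 16 146 196] [ 84 142 196]
(230, 200) [ 16 164 165] [ 59 115 165]
(290, 215) [ 16 165 168] [ 59 117 168]
(100, 250) [ 16 164 201] [ 72 140 201]
(155, 268) [ 16 119  71] [38 56 71]
(380, 190) [ 40  15 204] [192 204 200]
```

View pics/crop.png

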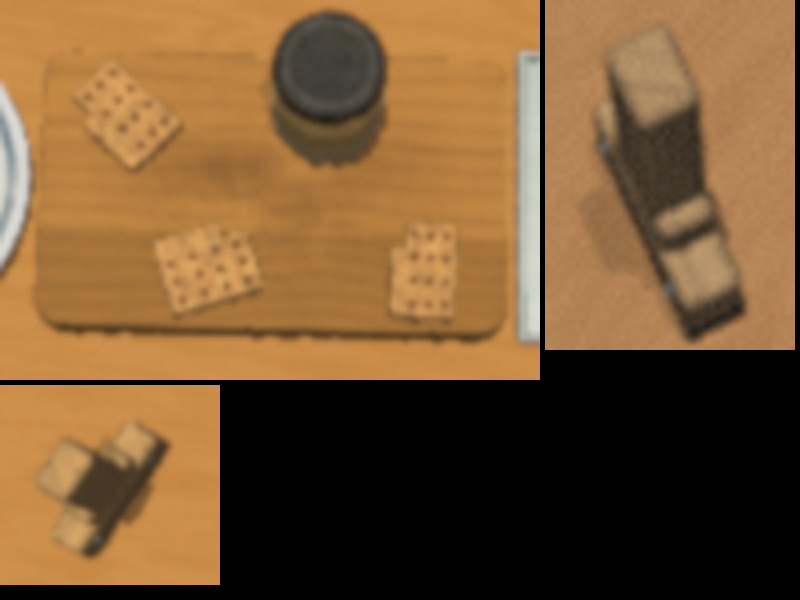

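```bash
python3 - <<'E'
from h import *
np.set_printoptions(precision=1,suppress=True)
A=lambda p:np.array(p)/4+[210-.4,140-.4]
Bf=lambda p:(np.array(p)-[0,385])/4+[130-.4,245-.4]
D=lambda p:(np.array(p)-[545,0])/5+[235-.4,315-.4]
print('board L',ray('top',A([[46,80],[36,300]]),22),'R',ray('top',A([[508,80],[506,310]]),22))
print('board top/bot',ray('top',A([[80,55],[480,62]]),22),ray('top',A([[70,327],[470,333]]),22))
for p in [[[110,62],[182,122],[135,170],[73,100]],[[155,240],[240,226],[262,288],[180,315]],[[407,222],[457,224],[453,322],[390,318]]]:
    q=ray('top',A(p),31);print('piece',q,q.mean(0),np.linalg.norm(np.diff(q,axis=0),axis=1))
print('jar',ray('top',A([[330,68],[275,68],[385,68]]),108))
h=ray('top',Bf([[38,480],[65,440],[97,457],[70,502]]),120);print('handle top',h,h.mean(0))
h=ray('scene',D([[608,55],[665,25],[697,92],[650,125]]),120);print('handle scene',h,h.mean(0))
print('foot end z32 scene',ray('scene',D([[690,308],[742,290]]),32),'far',ray('scene',D([[598,110]]),32))
f=ray('top',Bf([[135,422],[168,440],[95,555-12],[52,535]]),32);print('foot top',f,f.mean(0))
# pan
t=cv2.imread('pics/top0.png')
print('pan',ray('top',[[339,154],[422,154],[423,227],[339,226]],8))
print('plate',ray('top',[[135,186],[217,186],[176,147],[176,225]],20))
print('jarfront',ray('top',[[419,295]],87),'cup',ray('top',[[270,318]],90),'garlic',ray('top',[[212,309]],20))
for n in ['top','scene']: print(n,'lid-board check')
E
```

```text
board L [[642.4 164.3]
 [506.7 151.5]] R [[ 674.  -113.3]
 [ 532.2 -124.8]]
board top/bot [[660.5 146. ]
 [683.5 -95.5]] [[ 492.8  129.3]
 [ 516.  -105. ]]
piece [[655.1 126.2]
 [622.6  78.5]
 [589.9 102.6]
 [628.9 145.1]] [624.1 113.1] [57.7 40.6 57.6]
piece [[548.7  85.4]
 [562.9  36.6]
 [527.1  19.4]
 [505.5  65.2]] [536.1  51.6] [50.8 39.7 50.6]
piece [[576.5 -61.1]
 [578.6 -90.5]
 [519.5 -93.8]
 [517.7 -57. ]] [548.1 -75.6] [29.5 59.2 36.8]
jar [[639.5  -6.3]
 [636.   24.3]
 [643.  -36.8]]
handle top [[352.8 287.6]
 [375.3 277. ]
 [368.3 258.7]
 [343.3 268.9]] [359.9 273.1]
handle scene [[375.  279. ]
 [367.3 260.6]
 [345.4 271.8]
 [350.1 288.5]] [359.4 275. ]
foot end z32 scene [[328.7 300.8]
 [318.8 286. ]] far [[397.2 267.5]]
foot top [[398.5 263.7]
 [390.4 243.1]
 [327.5 275.1]
 [329.2 300.2]] [361.4 270.5]
pan [[ 694.  -119.1]
 [ 717.  -321.3]
 [ 534.9 -333.3]
 [ 514.6 -134.9]]
plate [[553.9 360.8]
 [576.2 165.3]
 [662.5 278.4]
 [470.8 248.1]]
jarfront [[ 367.4 -310.4]] cup [[282.6   1.8]] garlic [[287.8 136.2]]
top lid-board check
scene lid-board check
```

```bash
cat >> h.py <<'E'
import json
def rows(wps,claw,p,yaw):
    """wps: list of (xyz,yaw_deg,n). prints rows (tool frame) from commanded p,yaw; returns end pose"""
    p=np.array(p,float)
    for q,y1,n in wps:
        out=[];q=np.array(q,float);p0=p.copy();y0=yaw
        for i in range(1,n+1):
            d=p0+(q-p0)*i/n-p;a=np.radians(yaw);c,s=np.cos(a),np.sin(a)
            t=np.round(np.array([c*d[0]+s*d[1],s*d[0]-c*d[1],-d[2]])/1000,4)
            w=np.round(-(y0+(y1-y0)*i/n-yaw),1)
            out.append([0,0,float(w),*map(float,t),claw])
            t=t*1000;p=p+[c*t[0]+s*t[1],s*t[0]-c*t[1],-t[2]];yaw-=w
        print('\n'.join(','.join(f'{v:g}' for v in r)+',' for r in out));print('-> ',p.round(1),round(yaw,1))
    return p,yaw
def U(u,v,z): return [.9948*u-.102*v,.102*u+.9948*v,z]
E
python3 - <<'E'
from h import *
print(ray('top',[[272,113],[304,120],[466,148],[125,112]],0))
rows([((450,-400,231.3),55,7),((560,-100,231.3),90,7),((520,150,231.3),125,6),((360,274,175),154,6)],-1,[204.4,-617,231.3],18.3)
E
```

```text
[[ 785.98861467   57.26173738]
 [ 776.35951449  -24.74333893]
 [ 748.00582947 -430.71424936]
 [ 746.82793798  426.15879375]]
0,0,-5.2,0.043,-0.0184,-0,-1,
0,0,-5.3,0.0446,-0.0144,-0,-1,
0,0,-5.2,0.0457,-0.0103,-0,-1,
0,0,-5.3,0.0464,-0.0061,-0,-1,
0,0,-5.2,0.0468,-0.0018,-0,-1,
0,0,-5.3,0.0467,0.0025,-0,-1,
0,0,-5.2,0.0463,0.0068,-0,-1,
->  [ 450.  -400.   231.3] 55.0
0,0,-5,0.0441,-0.0117,-0,-1,
0,0,-5,0.045,-0.0078,-0,-1,
0,0,-5,0.0455,-0.0039,-0,-1,
0,0,-5,0.0457,0.0001,-0,-1,
0,0,-5,0.0454,0.0041,-0,-1,
0,0,-5,0.045,0.008,-0,-1,
0,0,-5,0.044,0.012,-0,-1,
->  [ 560.  -100.   231.3] 90.0
0,0,-5.8,0.0417,-0.0067,-0,-1,
0,0,-5.9,0.0421,-0.0024,-0,-1,
0,0,-5.8,0.0422,0.0019,-0,-1,
0,0,-5.8,0.0417,0.0062,-0,-1,
0,0,-5.9,0.0409,0.0103,-0,-1,
0,0,-5.8,0.0396,0.0145,-0,-1,
->  [520.  149.9 231.3] 125.0
0,0,-4.8,0.0322,-0.01,0.0094,-1,
0,0,-4.9,0.033,-0.0072,0.0094,-1,
0,0,-4.8,0.0334,-0.0044,0.0093,-1,
0,0,-4.8,0.0337,-0.0016,0.0094,-1,
0,0,-4.9,0.0338,0.0012,0.0094,-1,
0,0,-4.8,0.0335,0.0041,0.0094,-1,
->  [360. 274. 175.] 154.0
```

Request:
carry_out(deltas=[0, 0, -5, 0.043, -0.018, 0, -1, 0, 0, -5, 0.0445, -0.0145, 0, -1, 0, 0, -5, 0.0455, -0.0105, 0, -1, 0, 0, -5, 0.0465, -0.006, 0, -1, 0, 0, -5, 0.047, -0.002, 0, -1, 0, 0, -5, 0.0465, 0.0025, 0, -1, 0, 0, -5, 0.0465, 0.007, 0, -1, 0, 0, -5, 0.044, -0.012, 0, -1, 0, 0, -5, 0.045, -0.008, 0, -1, 0, 0, -5, 0.0455, -0.004, 0, -1, 0, 0, -5, 0.0455, 0, 0, -1, 0, 0, -5, 0.0455, 0.004, 0, -1])

```text
clock: 1.6
eef_pos: [536.8, -189.8, 231.0]
tool_rot: [-3.141, 0.0, 1.37]
force: [1.7, -0.2, -0.1]
width: 85.6
gripper_force: 0.0
```

```bash
python3 - <<'E'
from h import *
s=ctrl.read_state();p=s['eef_pos'];y=np.degrees(s['tool_rot'][2]);print(s['clock'],p,np.degrees(s['tool_rot']),s['qpos'].round(2) if hasattr(s['qpos'],'round') else s['qpos'])
rows([((520,150,231.3),125,8),((360,274,155),154,6)],-1,p,y)
E
```

```text
1.6 [ 536.79681044 -189.7569294   231.0247031 ] [-1.79968059e+02  9.85656300e-04  7.84771925e+01] [ 0.46  0.52 -0.26  1.74  0.17  0.9  -0.07]
0,0,-5.8,0.0412,-0.0105,-0,-1,
0,0,-5.8,0.042,-0.0064,-0.0001,-1,
0,0,-5.8,0.0425,-0.002,-0,-1,
0,0,-5.9,0.0425,0.0023,-0,-1,
0,0,-5.8,0.042,0.0066,-0.0001,-1,
0,0,-5.8,0.0411,0.0108,-0,-1,
0,0,-5.8,0.0398,0.0149,-0,-1,
0,0,-5.8,0.0381,0.0189,-0.0001,-1,
->  [520.  150.  231.3] 125.0
0,0,-4.8,0.0322,-0.01,0.0127,-1,
0,0,-4.9,0.033,-0.0073,0.0127,-1,
0,0,-4.8,0.0334,-0.0044,0.0128,-1,
0,0,-4.8,0.0337,-0.0016,0.0127,-1,
0,0,-4.9,0.0338,0.0012,0.0127,-1,
0,0,-4.8,0.0334,0.0041,0.0127,-1,
->  [360.1 274.  155. ] 154.0
```

Request:
carry_out(deltas=[0, 0, -5.8, 0.041, -0.0105, 0, -1, 0, 0, -5.8, 0.042, -0.0065, 0, -1, 0, 0, -5.8, 0.0425, -0.002, 0, -1, 0, 0, -5.8, 0.0425, 0.0025, 0, -1, 0, 0, -5.8, 0.042, 0.0065, 0, -1, 0, 0, -5.8, 0.041, 0.011, 0, -1, 0, 0, -5.8, 0.04, 0.015, 0, -1, 0, 0, -5.8, 0.038, 0.019, 0, -1, 0, 0, -4.8, 0.032, -0.01, 0.008, -1, 0, 0, -4.8, 0.033, -0.007, 0.008, -1, 0, 0, -4.8, 0.0335, -0.0045, 0.008, -1, 0, 0, -4.8, 0.0335, -0.0015, 0.008, -1])

```text
clock: 3.1
eef_pos: [414.6, 232.3, 198.9]
tool_rot: [-3.141, -0.0, 2.515]
force: [1.0, 0.4, -0.7]
width: 85.3
gripper_force: 0.0
```

```bash
python3 - <<'E'
from h import *
s=ctrl.read_state();p=s['eef_pos'];y=np.degrees(s['tool_rot'][2])%360;print(s['clock'],p,y)
rows([((360,274,195),154,3),((360,274,69),154,6)],-1,p,y)
E
```

```text
3.1 [414.61319236 232.25005657 198.88542296] 144.07127644242743
0,0,-3.3,0.0229,0.0006,0.0013,-1,
0,0,-3.3,0.0228,0.0019,0.0013,-1,
0,0,-3.3,0.0227,0.0032,0.0013,-1,
->  [360. 274. 195.] 154.0
0,0,-0,0,0,0.021,-1,
0,0,-0,0,0,0.021,-1,
0,0,-0,0,0,0.021,-1,
0,0,-0,0,0,0.021,-1,
0,0,-0,0,0,0.021,-1,
0,0,-0,0,0,0.021,-1,
->  [360. 274.  69.] 154.0
```

Request:
carry_out(deltas=[0, 0, -3.3, 0.023, 0.0005, 0.001, -1, 0, 0, -3.3, 0.023, 0.002, 0.001, -1, 0, 0, -3.3, 0.0225, 0.003, 0.002, -1, 0, 0, 0, 0, 0, 0, -1])

```text
clock: 3.6
eef_pos: [359.7, 274.8, 195.5]
tool_rot: [3.141, -0.0, 2.688]
force: [-0.1, -1.1, -0.2]
width: 85.1
gripper_force: 0.0
```

```bash
python3 - <<'E'
from h import *
s=ctrl.read_state();c=ctrl.calibration('wrist');im=ctrl.get_image('wrist')[:,:,::-1].copy()
print(s['eef_pos'],np.degrees(s['tool_rot'][2]))
def pr(X):
    p=(c['R']@np.array(X,float).T).T+c['t'];q=(c['mtx']@p.T).T;return q[:,:2]/q[:,2:]
a=np.radians(-26);y=np.array([np.cos(a),np.sin(a)]);x=np.array([-y[1],y[0]])
for hx,hy,z in [(11,15,120),(11,40,32)]:
    P=[[*(np.array([360,274])+i*hx*x+j*hy*y),z] for i,j in [(1,1),(1,-1),(-1,-1),(-1,1)]]
    cv2.polylines(im,[pr(P).astype(np.int32)],True,(255,0,255),1)
cv2.imwrite('pics/w1.png',im)
E
```

```text
[359.7105053  274.77297497 195.45934308] 154.03698706233803
```

View pics/w1.png

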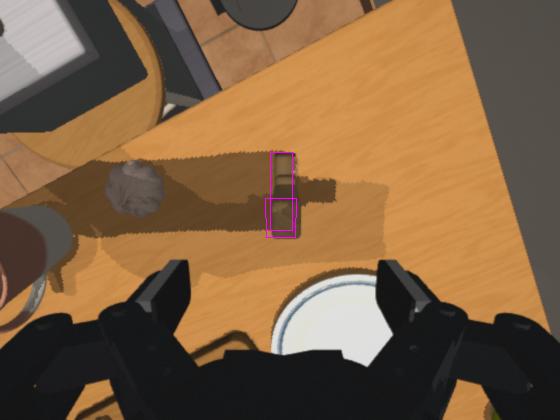

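The wrist view shows the scraper handle top at (282,218), aligned with my drawn outline to about 1–2 mm. Grasp.

Request:
carry_out(deltas=[0, 0, 0, 0, 0, 0.025, -1, 0, 0, 0, 0, 0, 0.025, -1, 0, 0, 0, 0, 0, 0.025, -1, 0, 0, 0, 0, 0, 0.025, -1, 0, 0, 0, 0, 0, 0.02, -1, 0, 0, 0, 0, 0, 0.006, -1, 0, 0, 0, 0, 0, 0, 0.5, 0, 0, 0, 0, 0, 0, 1, 0, 0, 0, 0, 0, 0, 1, 0, 0, 0, 0, 0, 0, 1, 0, 0, 0, 0, 0, 0, 1, 0, 0, 0, 0, 0, 0, 1])

```text
clock: 5.15
eef_pos: [361.4, 274.0, 69.9]
tool_rot: [3.14, 0.001, 2.685]
force: [0.5, -0.2, 6.2]
width: 21.3
gripper_force: 61.2
```

```bash
python3 - <<'E'
from h import *
s=ctrl.read_state();p=s['eef_pos'];y=np.degrees(s['tool_rot'][2])%360;print(s['clock'],p,y,s['width'],s['gripper_force'])
z0=p[2]
print(U(538,48,0),U(538,-215,0))
a=[360,274,z0]
p,y=rows([((360,274,z0+60),154,3),([510,160,z0+60],178,5),(U(538,50,z0+60),185.8,4)],1,a,154)
p,y=rows([(U(538,50,z0+23.5),185.8,3),(U(538,-215,z0+23.5),185.8,17)],1,p,y)
E
```

```text
5.15 [361.44382722 273.9839424   69.91019461] 153.81403823572063 21.26397657646558 61.19568586349487
[530.3064, 102.62639999999999, 0] [557.1324, -159.006, 0]
0,0,-0,0,0,-0.02,1,
0,0,-0,0,0,-0.02,1,
0,0,-0,0,0,-0.02,1,
->  [360.  274.  129.9] 154.0
0,0,-4.8,-0.037,-0.0073,-0,1,
0,0,-4.8,-0.0362,-0.0104,-0,1,
0,0,-4.8,-0.0352,-0.0134,-0,1,
0,0,-4.8,-0.034,-0.0163,-0,1,
0,0,-4.8,-0.0324,-0.0191,-0,1,
->  [510.  160.  129.9] 178.0
0,0,-1.9,-0.0055,-0.0137,-0,1,
0,0,-2,-0.0051,-0.0138,-0,1,
0,0,-1.9,-0.0045,-0.014,-0,1,
0,0,-2,-0.0041,-0.0142,-0,1,
->  [530.1 104.6 129.9] 185.8
0,0,0,-0,0,0.0122,1,
0,0,0,-0,0,0.0121,1,
0,0,0,-0,0,0.0122,1,
->  [530.1 104.6  93.4] 185.8
0,0,-0,-0,-0.0156,-0,1,
0,0,-0,-0,-0.0156,-0,1,
0,0,-0,-0.0001,-0.0156,-0,1,
0,0,-0,0,-0.0156,-0,1,
0,0,0,0,-0.0155,-0,1,
0,0,0,-0,-0.0156,-0,1,
0,0,0,-0,-0.0156,-0,1,
0,0,0,-0,-0.0156,-0,1,
0,0,0,-0.0001,-0.0156,-0,1,
0,0,0,0,-0.0156,-0,1,
0,0,0,0,-0.0156,-0,1,
0,0,0,-0,-0.0156,-0,1,
0,0,0,-0,-0.0155,-0,1,
0,0,0,-0,-0.0156,-0,1,
0,0,0,-0.0001,-0.0156,-0,1,
0,0,0,0,-0.0156,-0,1,
0,0,0,0,-0.0156,-0,1,
->  [ 557.1 -159.    93.4] 185.8
```

Request:
carry_out(deltas=[0, 0, 0, 0, 0, -0.02, 1, 0, 0, 0, 0, 0, -0.02, 1, 0, 0, 0, 0, 0, -0.02, 1, 0, 0, -4.8, -0.037, -0.0075, 0, 1, 0, 0, -4.8, -0.036, -0.0105, 0, 1, 0, 0, -4.8, -0.035, -0.0135, 0, 1, 0, 0, -4.8, -0.034, -0.0165, 0, 1, 0, 0, -4.8, -0.0325, -0.019, 0, 1, 0, 0, -2, -0.0055, -0.0135, 0, 1, 0, 0, -2, -0.005, -0.014, 0, 1, 0, 0, -2, -0.0045, -0.014, 0, 1, 0, 0, -2, -0.004, -0.014, 0, 1])

```text
clock: 6.65
eef_pos: [529.6, 102.7, 128.9]
tool_rot: [-3.141, -0.001, -3.039]
force: [-0.2, -0.5, -2.1]
width: 21.4
gripper_force: 60.3
```

```bash
python3 - <<'E'
from h import *
s=ctrl.read_state();p=s['eef_pos'];y=np.degrees(s['tool_rot'][2])%360;print(s['clock'],p,y,s['width'],s['gripper_force'],U(538,50,0))
im=ctrl.get_image('top')[:,:,::-1]
cv2.imwrite('pics/t2.png',cv2.resize(im[130:250,200:350],None,fx=4,fy=4,interpolation=2))
E
```

```text
6.65 [529.57580058 102.65188937 128.89646879] 185.88088099959427 21.438198185785467 60.26713728904724 [530.1024, 104.616, 0]
```

View pics/t2.png

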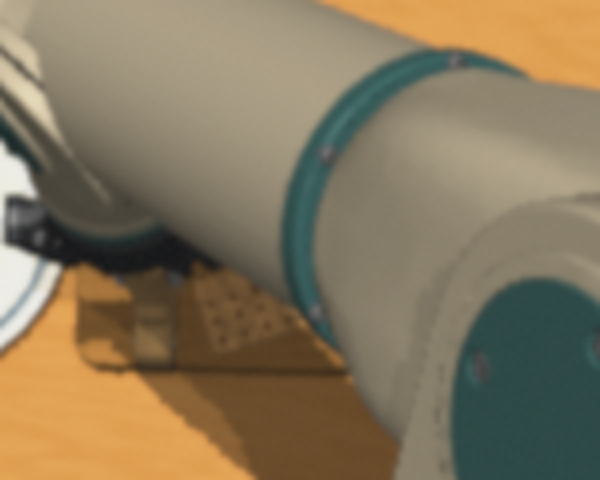

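The arm hides most of the board from the top camera. The scraper foot (crop 153,330) is behind piece B with a clear gap. Lower and sweep.

Request:
carry_out(deltas=[0, 0, 0, 0, 0.002, 0.012, 1, 0, 0, 0, 0, 0, 0.012, 1, 0, 0, 0, 0, 0, 0.011, 1, 0, 0, 0, 0, 0, 0, 1])

```text
clock: 7.2
eef_pos: [529.0, 106.0, 93.3]
tool_rot: [-3.142, -0.002, -3.039]
force: [0.5, -0.3, -1.7]
width: 21.3
gripper_force: 60.4
```

```bash
python3 - <<'E'
from h import *
s=ctrl.read_state();p=s['eef_pos'];print(s['clock'],p,s['force'],np.degrees(s['tool_rot']))
im=ctrl.get_image('scene')[:,:,::-1]
cv2.imwrite('pics/s2.png',cv2.resize(im[110:270,170:370],None,fx=4,fy=3.75,interpolation=2))
E
```

```text
7.2 [528.96778696 106.01542952  93.3015464 ] [ 0.49889712 -0.25946309 -1.74946951] [-1.79997137e+02 -1.00881987e-01 -1.74113462e+02]
```

View pics/s2.png

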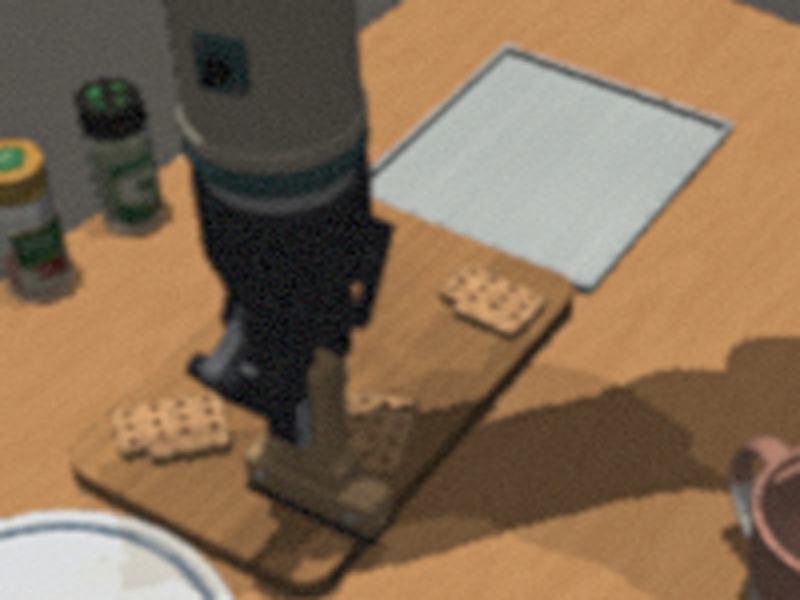

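Scene view: scraper stands upright behind piece B (crop 385,440), piece A at (175,425) clear, C at (495,300), pan clear beyond. Sweep.

Request:
carry_out(deltas=[0, 0, 0, -0.001, -0.008, 0, 1, 0, 0, 0, -0.001, -0.012, 0, 1, 0, 0, 0, -0.001, -0.015, 0, 1, 0, 0, 0, 0, -0.015, 0, 1, 0, 0, 0, 0, -0.015, 0, 1, 0, 0, 0, 0, -0.015, 0, 1, 0, 0, 0, 0, -0.015, 0, 1, 0, 0, 0, 0, -0.015, 0, 1, 0, 0, 0, 0, -0.015, 0, 1, 0, 0, 0, 0, -0.015, 0, 1, 0, 0, 0, 0, -0.015, 0, 1, 0, 0, 0, 0, -0.01, 0, 1])

```text
clock: 8.75
eef_pos: [549.5, -59.6, 94.2]
tool_rot: [-3.141, -0.0, -3.041]
force: [0.0, -0.0, -2.1]
width: 21.6
gripper_force: 60.4
```

```bash
python3 - <<'E'
from h import *
s=ctrl.read_state();p=s['eef_pos'];print(s['clock'],p,s['force'],np.degrees(s['tool_rot']),'v',-.102*p[0]+.9948*p[1])
im=ctrl.get_image('scene')[:,:,::-1]
cv2.imwrite('pics/s3.png',cv2.resize(im[100:260,170:370],None,fx=4,fy=3.75,interpolation=2))
E
```

```text
8.75 [549.48674806 -59.60822853  94.22775747] [ 0.04184215 -0.00448986 -2.14893431] [-1.79984130e+02 -1.00416144e-02 -1.74232964e+02] v -115.3459140483881
```

View pics/s3.png

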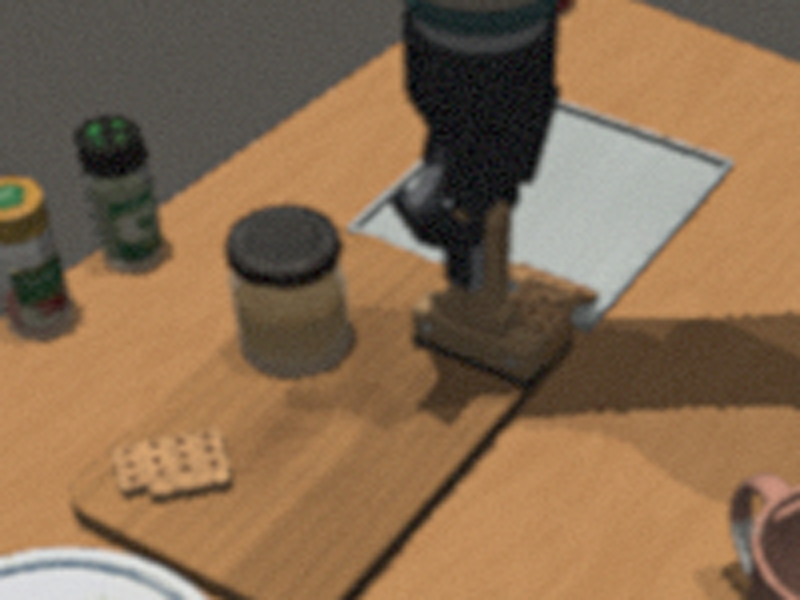

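Both pieces are moving ahead of the foot (crop 540,300), C over the pan's edge; the jar is untouched. Continue.

Request:
carry_out(deltas=[0, 0, 0, -0.001, -0.01, 0, 1, 0, 0, 0, -0.001, -0.013, 0, 1, 0, 0, 0, -0.001, -0.013, 0, 1, 0, 0, 0, -0.001, -0.013, 0, 1, 0, 0, 0, -0.001, -0.013, 0, 1, 0, 0, 0, -0.001, -0.013, 0, 1, 0, 0, 0, 0, -0.013, 0, 1, 0, 0, 0, 0, -0.012, 0, 1, 0, 0, 0, 0, 0, 0, 1])

```text
clock: 9.93
eef_pos: [565.4, -158.7, 94.1]
tool_rot: [-3.141, -0.0, -3.042]
force: [-0.7, 0.2, -2.0]
width: 21.5
gripper_force: 60.4
```

```bash
python3 - <<'E'
from h import *
s=ctrl.read_state();p=s['eef_pos'];print(s['clock'],p,s['force'],'uv',.9948*p[0]+.102*p[1],-.102*p[0]+.9948*p[1])
im=ctrl.get_image('scene')[:,:,::-1]
cv2.imwrite('pics/s4.png',cv2.resize(im[100:220,220:370],None,fx=5,fy=5,interpolation=2))
E
```

```text
9.925 [ 565.4389752  -158.69274814   94.13144825] [-0.72188711  0.24966691 -1.97322364] uv 546.3120322154374 -215.54232132067366
```

View pics/s4.png

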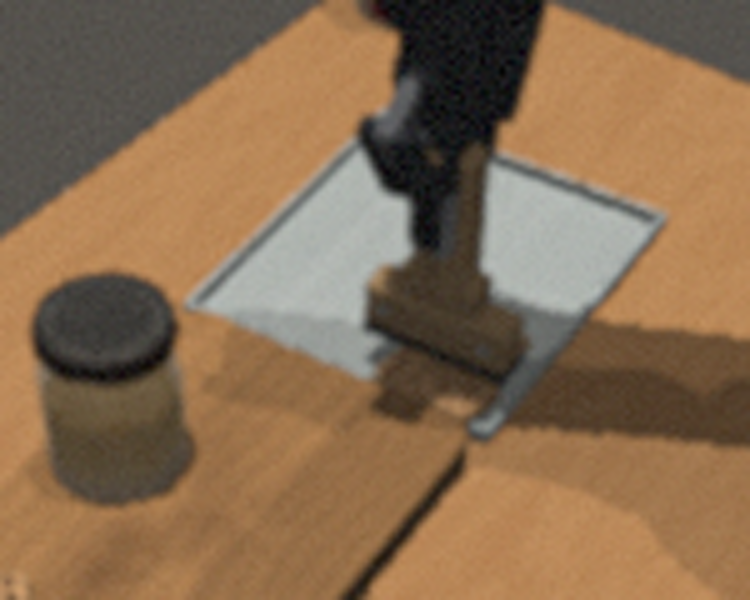

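At least one piece (crop 430,385) sits under or behind the foot at the pan rim. Lift and go back to look.

Request:
carry_out(deltas=[0, 0, 0, 0, 0, -0.02, 1, 0, 0, 0, 0, 0, -0.02, 1, 0, 0, 0, 0, 0, -0.02, 1, 0, 0, 0, 0, 0.05, -0.02, 1, 0, 0, 0, 0, 0.05, 0, 1, 0, 0, 0, 0, 0.05, 0, 1, 0, 0, 0, 0, 0.05, 0, 1, 0, 0, 0, 0, 0, 0, 1])

```text
clock: 10.98
eef_pos: [545.1, 48.0, 176.6]
tool_rot: [3.138, 0.003, -3.031]
force: [-0.0, -0.5, -1.4]
width: 21.0
gripper_force: 60.5
```

```bash
python3 - <<'E'
from h import *
s=ctrl.read_state();p=s['eef_pos'];print(s['clock'],p,s['force'],'uv',.9948*p[0]+.102*p[1],-.102*p[0]+.9948*p[1])
im=ctrl.get_image('scene')[:,:,::-1]
cv2.imwrite('pics/s5.png',cv2.resize(im[120:220,250:370],None,fx=6,fy=6,interpolation=2))
E
```

```text
10.975 [545.0938518   48.04297073 176.61864998] [-0.03845446 -0.45694121 -1.3636036 ] uv 547.159746779714 -7.80642560569634
```

View pics/s5.png

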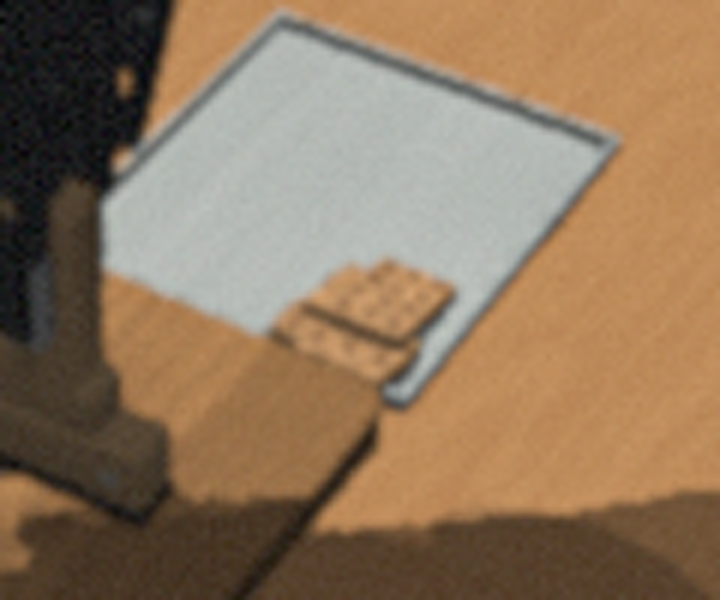

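```bash
python3 - <<'E'
from h import *
np.set_printoptions(precision=1,suppress=True)
A=lambda p:np.array(p)/6+[250-.4,120-.4]
uv=lambda q:np.c_[.9948*q[:,0]+.102*q[:,1],-.102*q[:,0]+.9948*q[:,1]]
for z in (12,20): print('low',z,uv(ray('scene',A([[273,335],[375,383],[418,348]]),z)))
for z in (20,26): print('high',z,uv(ray('scene',A([[300,305],[400,343],[455,290],[390,258]]),z)))
print('pan rim z8',uv(ray('scene',A([[405,403],[620,138],[280,15]]),8)))
print('board corner z22',uv(ray('scene',A([[378,410],[105,270]]),22)))
E
```

```text
low 12 [[ 565.7 -191.6]
 [ 515.8 -188.8]
 [ 510.6 -216.2]]
low 20 [[ 561.5 -184.2]
 [ 512.2 -181.3]
 [ 507.1 -208.4]]
high 20 [[ 561.1 -205.7]
 [ 514.8 -207.2]
 [ 510.4 -247.6]
 [ 543.3 -251.1]]
high 26 [[ 558.  -199.9]
 [ 512.  -201.4]
 [ 507.8 -241.4]
 [ 540.3 -244.9]]
pan rim z8 [[ 501.6 -188.6]
 [ 499.3 -389.9]
 [ 677.8 -389.7]]
board corner z22 [[ 502.9 -166.7]
 [ 640.7 -179.8]]
```

Request:
carry_out(deltas=[0, 0, 0, 0.002, -0.04, 0, 1, 0, 0, 0, 0.002, -0.05, 0, 1, 0, 0, 0, 0.002, -0.05, 0, 1, 0, 0, 0, 0.001, -0.047, 0, 1, 0, 0, 0, 0, 0, 0.02, 1, 0, 0, 0, 0, 0, 0.02, 1, 0, 0, 0, 0, 0, 0.02, 1, 0, 0, 0, 0, 0, 0.012, 1, 0, 0, 0, 0, 0, 0, 1])

```text
clock: 12.15
eef_pos: [556.7, -144.0, 101.3]
tool_rot: [3.141, -0.002, -3.038]
force: [0.4, 0.6, -1.5]
width: 21.4
gripper_force: 60.2
```

```bash
cat >> h.py <<'E'
uv=lambda q:np.c_[.9948*q[:,0]+.102*q[:,1],-.102*q[:,0]+.9948*q[:,1]]
def st():
    s=ctrl.read_state();p=s['eef_pos'];print('t',s['clock'],'z',p[2].round(1),'uv',uv(np.array([p]))[0].round(1),'F',np.round(s['force'],1),'w',round(s['width'],1),'yaw',np.degrees(s['tool_rot'][2]).round(1))
E
python3 -c "from h import *;st()"
```

```text
t 12.15 z 101.3 uv [ 539.1 -200.1] F [ 0.4  0.6 -1.5] w 21.4 yaw -174.1
```

Request:
carry_out(deltas=[0, 0, 0, 0, 0.005, 0, 1, 0, 0, 0, 0, 0, 0.005, 1, 0, 0, 0, 0, 0, 0.004, 1, 0, 0, 0, 0, 0, 0.002, 1, 0, 0, 0, 0, 0, 0, 1])

```text
clock: 12.78
eef_pos: [557.2, -139.8, 92.9]
tool_rot: [-3.141, 0.001, -3.04]
force: [-2.7, 1.0, 10.7]
width: 21.2
gripper_force: 62.0
```

```bash
python3 -c "from h import *;st()"
```

```text
t 12.775 z 92.9 uv [ 540.  -195.9] F [-2.7  1.  10.7] w 21.2 yaw -174.2
```

Request:
carry_out(deltas=[0, 0, 0, 0, -0.003, 0, 1, 0, 0, 0, 0, -0.003, 0, 1, 0, 0, 0, 0, 0, 0, 1])

```text
clock: 13.15
eef_pos: [558.0, -146.2, 91.7]
tool_rot: [-3.141, 0.001, -3.04]
force: [0.8, -0.6, 3.9]
width: 21.6
gripper_force: 61.2
```

```bash
python3 -c "from h import *;st()"
```

```text
t 13.15 z 91.7 uv [ 540.2 -202.4] F [ 0.8 -0.6  3.9] w 21.6 yaw -174.2
```

Request:
carry_out(deltas=[0, 0, 0, 0, -0.004, 0.001, 1, 0, 0, 0, 0, -0.004, 0.0005, 1, 0, 0, 0, 0, -0.004, 0, 1, 0, 0, 0, 0, -0.004, 0, 1, 0, 0, 0, 0, 0, 0, 1])

```text
clock: 13.78
eef_pos: [558.3, -162.9, 89.1]
tool_rot: [-3.141, -0.002, -3.041]
force: [0.6, 0.5, -1.3]
width: 21.2
gripper_force: 60.6
```

```bash
python3 -c "from h import *;st()"
```

```text
t 13.775 z 89.1 uv [ 538.8 -219. ] F [ 0.6  0.5 -1.3] w 21.2 yaw -174.3
```

Request:
carry_out(deltas=[0, 0, 0, 0, 0, -0.02, 1, 0, 0, 0, 0, 0, -0.02, 1, 0, 0, 0, 0, 0.03, -0.02, 1, 0, 0, 0, 0, 0.045, 0, 1, 0, 0, 0, 0, 0.045, 0, 1, 0, 0, 0, 0, 0.045, 0, 1, 0, 0, 0, 0, 0.045, 0, 1, 0, 0, 0, 0, 0.04, 0, 1, 0, 0, 0, 0, 0, 0, 1])

```text
clock: 14.9
eef_pos: [533.7, 92.1, 152.1]
tool_rot: [3.139, 0.003, -3.033]
force: [0.5, -0.5, -2.3]
width: 21.4
gripper_force: 60.5
```

```bash
cat >> h.py <<'E'
def pieces(zs=12):
    im=cv2.cvtColor(ctrl.get_image('scene'),cv2.COLOR_RGB2HSV);cv2.imwrite('pics/last.png',cv2.cvtColor(im,cv2.COLOR_HSV2BGR))
    quad=proj('scene',[U(u,v,2) for u,v in [(502,-192),(502,-384),(674,-384),(674,-192)]]).astype(np.int32)
    m=np.zeros(im.shape[:2],np.uint8);cv2.fillPoly(m,[quad],1)
    m=((m>0)&(im[...,1]>70)&(im[...,2]>60)).astype(np.uint8)
    n,l,s,c=cv2.connectedComponentsWithStats(m)
    for i in range(1,n):
        if s[i,4]>40:
            k,_=cv2.findContours((l==i).astype(np.uint8),0,2)
            b=cv2.approxPolyDP(k[0],2,True)[:,0]
            print('area',s[i,4],'px',b.tolist(),'\n',uv(ray('scene',b,zs)).round(0).tolist())
E
python3 -c "
from h import *
st();pieces()"
```

```text
t 14.9 z 152.1 uv [540.3  37.2] F [ 0.5 -0.5 -2.3] w 21.4 yaw -173.8
area 553 px [[328, 164], [317, 159], [294, 176], [264, 165], [313, 185]] 
 [[515.0, -272.0], [549.0, -275.0], [567.0, -188.0], [653.0, -184.0], [511.0, -185.0]]
```

Request:
carry_out(deltas=[0, 0, 0, 0, -0.037, 0, 1, 0, 0, 0, 0, -0.05, 0, 1, 0, 0, 0, 0, -0.05, 0, 1, 0, 0, 0, 0, -0.05, 0, 1, 0, 0, 0, 0, -0.05, 0, 1, 0, 0, 0, 0, 0, 0.02, 1, 0, 0, 0, 0, 0, 0.02, 1, 0, 0, 0, 0, 0, 0.018, 1, 0, 0, 0, 0, 0, 0, 1])

```text
clock: 16.08
eef_pos: [556.5, -147.7, 90.2]
tool_rot: [3.14, -0.003, -3.038]
force: [-0.9, -0.1, -0.8]
width: 21.1
gripper_force: 60.2
```

```bash
python3 -c "from h import *;st()"
```

```text
t 16.075 z 90.2 uv [ 538.5 -203.7] F [-0.9 -0.1 -0.8] w 21.1 yaw -174.1
```

Request:
carry_out(deltas=[0, 0, 0, 0, 0.002, 0.002, 1, 0, 0, 0, 0, 0, 0.002, 1, 0, 0, 0, 0, 0, 0, 1])

```text
clock: 16.45
eef_pos: [557.7, -146.8, 88.1]
tool_rot: [-3.141, 0.0, -3.04]
force: [0.3, -0.7, -1.2]
width: 21.5
gripper_force: 60.2
```

```bash
python3 -c "from h import *;st()"
```

```text
t 16.45 z 88.1 uv [ 539.8 -203. ] F [ 0.3 -0.7 -1.2] w 21.5 yaw -174.2
```

Request:
carry_out(deltas=[0, 0, 0, 0, 0, 0.002, 1, 0, 0, 0, 0, 0, 0.002, 1, 0, 0, 0, 0, 0, 0, 1])

```text
clock: 16.82
eef_pos: [558.2, -146.9, 86.2]
tool_rot: [-3.14, 0.002, -3.04]
force: [-3.5, -0.4, 17.7]
width: 21.5
gripper_force: 63.0
```

```bash
python3 -c "from h import *;st()"
```

```text
t 16.825 z 86.2 uv [ 540.3 -203. ] F [-3.5 -0.4 17.7] w 21.5 yaw -174.2
```

Request:
carry_out(deltas=[0, 0, 0, 0, -0.004, 0, 1, 0, 0, 0, 0, -0.004, 0, 1, 0, 0, 0, 0, -0.004, 0.0005, 1, 0, 0, 0, 0, 0, 0, 1])

```text
clock: 17.32
eef_pos: [559.6, -159.0, 83.9]
tool_rot: [-3.141, 0.002, -3.041]
force: [0.6, 0.7, 5.6]
width: 21.1
gripper_force: 61.5
```

```bash
python3 -c "from h import *;st()"
```

```text
t 17.325 z 83.9 uv [ 540.5 -215.3] F [0.6 0.7 5.6] w 21.1 yaw -174.2
```

Request:
carry_out(deltas=[0, 0, 0, 0, -0.004, 0.001, 1, 0, 0, 0, 0, -0.004, 0.001, 1, 0, 0, 0, 0, -0.004, 0.0005, 1, 0, 0, 0, 0, 0, 0, 1])

```text
clock: 17.82
eef_pos: [560.8, -170.8, 81.3]
tool_rot: [3.141, 0.002, -3.041]
force: [0.5, 0.9, 5.3]
width: 21.4
gripper_force: 61.5
```

```bash
python3 -c "
from h import *
st();pieces()"
```

```text
t 17.825 z 81.3 uv [ 540.4 -227.1] F [0.5 0.9 5.3] w 21.4 yaw -174.2
area 470 px [[318, 133], [315, 153], [311, 156], [308, 153], [300, 156], [298, 160], [303, 164], [300, 166], [315, 172], [316, 170], [323, 175], [328, 164], [318, 156]] 
 [[598.0, -373.0], [564.0, -293.0], [568.0, -277.0], [580.0, -284.0], [592.0, -262.0], [589.0, -246.0], [570.0, -239.0], [573.0, -228.0], [529.0, -229.0], [531.0, -236.0], [507.0, -229.0], [515.0, -272.0], [552.0, -287.0]]
area 305 px [[259, 163], [311, 185], [319, 178], [301, 169], [291, 176]] 
 [[668.0, -183.0], [515.0, -183.0], [511.0, -215.0], [565.0, -220.0], [573.0, -185.0]]
```

Request:
carry_out(deltas=[0, 0, 0, 0, 0, -0.03, 1, 0, 0, 0, 0, 0, -0.04, 1, 0, 0, 0, -0.01, 0.005, -0.04, 1, 0, 0, 0, -0.045, 0.005, -0.02, 1, 0, 0, 0, -0.045, 0.005, 0, 1, 0, 0, 0, 0, 0, 0, 1])

```text
clock: 18.62
eef_pos: [659.7, -144.5, 209.8]
tool_rot: [3.14, 0.001, -3.039]
force: [-1.7, 0.0, -1.5]
width: 21.8
gripper_force: 60.4
```

```bash
python3 - <<'E'
from h import *
st()
c=ctrl.calibration('wrist');w=ctrl.get_image('wrist')[:,:,::-1];s=ctrl.get_image('scene')[:,:,::-1];t=ctrl.get_image('top')[:,:,::-1]
np.save('wc.npy',c,allow_pickle=True)
for n,i in zip('wst',(w,s,t)): cv2.imwrite(f'pics/x{n}.png',i)
P=np.array([U(u,v,10) for u in (500,580) for v in (-185,-260)])
q=(c['mtx']@((c['R']@P.T).T+c['t']).T).T;q=q[:,:2]/q[:,2:];print(q.round(0).tolist())
o=np.zeros((600,800,3),np.uint8)
x,y=np.clip(q.mean(0)-[65,75],0,None).astype(int);print(x,y)
o[:600,:400]=cv2.resize(w[y:y+150,x:x+100] if 0 else w[y:y+150,x:x+130],(400,600))[:600]
o[:300,405:795]=cv2.resize(s[140:200,270:348],(390,300))
o[300:,405:795]=cv2.resize(t[185:235,318:383],(390,300))
cv2.imwrite('pics/comp.png',o)
E
```

```text
t 18.625 z 209.8 uv [ 641.6 -211. ] F [-1.7  0.  -1.5] w 21.8 yaw -174.1
[[309.0, 46.0], [234.0, 46.0], [308.0, 129.0], [237.0, 129.0]]
206 12
```

View pics/comp.png

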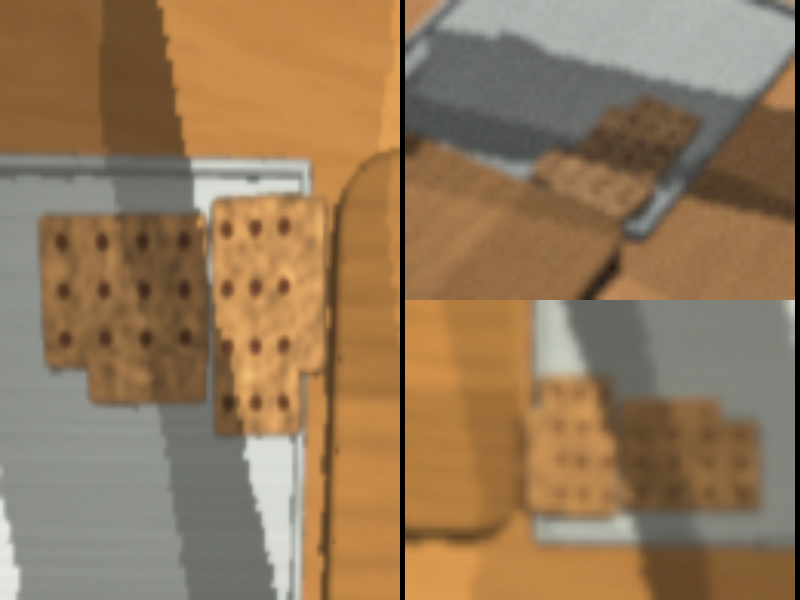

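Views show: B flat in the pan, C (crop 270,310) lying with its rear edge over the pan rim, nearly touching the board end. The gap is too narrow for the foot, so I'll ease the loose pan out from the inside of its far rim, push C in from behind, then bring the pan back.

Request:
carry_out(deltas=[0, 0, 0, 0.015, -0.04, 0, 1, 0, 0, 0, 0.015, -0.04, 0, 1, 0, 0, 0, 0.015, -0.04, 0, 1, 0, 0, 0, 0.01, -0.034, 0, 1, 0, 0, 0, 0, 0, 0.03, 1, 0, 0, 0, 0, 0, 0.03, 1, 0, 0, 0, 0, 0, 0.03, 1, 0, 0, 0, 0, 0, 0.025, 1, 0, 0, 0, 0, 0, 0.013, 1, 0, 0, 0, 0, 0, 0.005, 1, 0, 0, 0, 0, 0, 0, 1])

```text
clock: 20.15
eef_pos: [618.9, -304.8, 78.3]
tool_rot: [-3.141, 0.0, -3.04]
force: [0.3, 0.3, -1.4]
width: 21.5
gripper_force: 60.3
```

```bash
python3 -c "from h import *;st()"
```

```text
t 20.15 z 78.3 uv [ 584.6 -366.3] F [ 0.3  0.3 -1.4] w 21.5 yaw -174.2
```

Request:
carry_out(deltas=[0, 0, 0, 0, 0, 0.002, 1, 0, 0, 0, 0, 0, 0.002, 1, 0, 0, 0, 0, -0.004, 0, 1, 0, 0, 0, 0, -0.004, 0, 1, 0, 0, 0, 0, -0.004, 0, 1, 0, 0, 0, 0, -0.005, 0, 1, 0, 0, 0, 0, -0.005, 0, 1, 0, 0, 0, 0, -0.005, 0, 1, 0, 0, 0, 0, -0.005, 0, 1, 0, 0, 0, 0, -0.004, 0, 1, 0, 0, 0, 0, 0, 0, 1])

```text
clock: 21.52
eef_pos: [622.5, -340.8, 73.9]
tool_rot: [-3.141, 0.0, -3.04]
force: [-0.0, 2.8, 1.3]
width: 21.6
gripper_force: 60.9
```

```bash
cat >> h.py <<'E'
def blobs(shift=0,z=12,cam='scene',u0=502,u1=674):
    """orange blobs whose pixels cast onto z lie within the (shifted) pan region incl. the gap"""
    im=cv2.cvtColor(ctrl.get_image(cam),cv2.COLOR_RGB2HSV)
    g=((im[...,1]<60)&(im[...,2]>90)).astype(np.uint8)
    q=proj(cam,[U(u,v,2) for u,v in [(480,-170),(480,-450),(700,-450),(700,-170)]]).astype(np.int32)
    m=np.zeros(g.shape,np.uint8);cv2.fillPoly(m,[q],1);g&=m
    k,_=cv2.findContours(g,0,2);k=max(k,key=cv2.contourArea)
    b=cv2.approxPolyDP(cv2.convexHull(k),2,True)[:,0]
    print('pan hull z8',uv(ray(cam,b,8)).round(0).tolist())
E
python3 -c "
from h import *
st();blobs();pieces()"
```

```text
t 21.525 z 73.9 uv [ 584.5 -402.6] F [-0.   2.8  1.3] w 21.6 yaw -174.2
pan hull z8 [[679.0, -413.0], [635.0, -417.0], [501.0, -387.0], [498.0, -219.0], [679.0, -219.0]]
area 947 px [[334, 158], [325, 154], [316, 156], [310, 164], [302, 167], [305, 174], [265, 158], [259, 163], [317, 187], [322, 181], [313, 178], [319, 178]] 
 [[513.0, -301.0], [540.0, -303.0], [556.0, -284.0], [555.0, -248.0], [567.0, -228.0], [547.0, -209.0], [666.0, -208.0], [668.0, -183.0], [500.0, -184.0], [499.0, -209.0], [523.0, -207.0], [511.0, -215.0]]
```

Request:
carry_out(deltas=[0, 0, 0, 0, 0.003, 0, 1, 0, 0, 0, 0, 0, -0.02, 1, 0, 0, 0, 0, 0, -0.02, 1, 0, 0, 0, 0.015, 0.05, 0, 1, 0, 0, 0, 0.015, 0.05, 0, 1, 0, 0, 0, 0.015, 0.05, 0, 1, 0, 0, 0, 0, 0.045, 0, 1, 0, 0, 0, 0, 0.008, 0, 1, 0, 0, 0, 0, 0, 0, 1])

```text
clock: 22.75
eef_pos: [557.8, -140.3, 115.2]
tool_rot: [-3.14, 0.002, -3.039]
force: [0.1, -0.2, -2.5]
width: 21.4
gripper_force: 60.5
```

```bash
python3 -c "
from h import *
st()"
```

```text
t 22.75 z 115.2 uv [ 540.6 -196.4] F [ 0.1 -0.2 -2.5] w 21.4 yaw -174.1
```

Request:
carry_out(deltas=[0, 0, 0, 0, 0, 0.012, 1, 0, 0, 0, 0, 0, 0.008, 1, 0, 0, 0, 0, 0, 0.005, 1, 0, 0, 0, 0, 0, 0.005, 1, 0, 0, 0, 0, 0, 0.003, 1, 0, 0, 0, 0, 0, 0, 1])

```text
clock: 23.5
eef_pos: [556.7, -139.9, 80.6]
tool_rot: [3.141, -0.0, -3.04]
force: [-0.1, 0.0, -2.2]
width: 21.4
gripper_force: 60.5
```

```bash
python3 -c "
from h import *
st()"
```

```text
t 23.5 z 80.6 uv [ 539.5 -196. ] F [-0.1  0.  -2.2] w 21.4 yaw -174.2
```

Request:
carry_out(deltas=[0, 0, 0, 0, 0, 0.001, 1, 0, 0, 0, 0, -0.006, 0, 1, 0, 0, 0, 0, -0.007, 0, 1, 0, 0, 0, 0, -0.007, 0, 1, 0, 0, 0, 0, -0.007, 0, 1, 0, 0, 0, 0, -0.007, 0, 1, 0, 0, 0, 0, -0.007, 0, 1, 0, 0, 0, 0, 0, 0, 1])

```text
clock: 24.5
eef_pos: [560.9, -181.7, 79.8]
tool_rot: [-3.141, -0.0, -3.041]
force: [-0.3, 0.0, -1.4]
width: 21.2
gripper_force: 60.5
```

```bash
python3 -c "
from h import *
st();pieces()"
```

```text
t 24.5 z 79.8 uv [ 539.5 -238. ] F [-0.3  0.  -1.4] w 21.2 yaw -174.3
area 679 px [[320, 134], [318, 151], [303, 154], [301, 163], [320, 171], [323, 168], [326, 170], [323, 172], [326, 173], [340, 150], [331, 146], [322, 148]] 
 [[591.0, -372.0], [562.0, -305.0], [589.0, -273.0], [576.0, -240.0], [520.0, -238.0], [519.0, -252.0], [509.0, -250.0], [512.0, -239.0], [504.0, -240.0], [514.0, -339.0], [542.0, -341.0], [558.0, -321.0]]
area 489 px [[259, 163], [316, 187], [322, 181], [265, 158]] 
 [[668.0, -183.0], [502.0, -183.0], [499.0, -209.0], [666.0, -208.0]]
```

Request:
carry_out(deltas=[0, 0, 0, 0, 0, 0.002, 1, 0, 0, 0, 0, -0.003, 0.002, 1, 0, 0, 0, 0, -0.008, 0.0015, 1, 0, 0, 0, 0, -0.008, 0, 1, 0, 0, 0, 0, -0.008, 0, 1, 0, 0, 0, 0, -0.008, 0, 1, 0, 0, 0, 0, -0.008, 0, 1, 0, 0, 0, 0, -0.008, 0, 1, 0, 0, 0, 0, 0, 0, 1])

```text
clock: 25.68
eef_pos: [568.5, -227.8, 76.7]
tool_rot: [3.138, 0.005, -3.039]
force: [-0.3, 5.5, 11.5]
width: 21.2
gripper_force: 62.4
```

```bash
python3 -c "
from h import *
st();pieces()"
```

```text
t 25.675 z 76.7 uv [ 542.3 -284.6] F [-0.3  5.5 11.5] w 21.2 yaw -174.1
area 559 px [[310, 146], [311, 155], [335, 162], [346, 144], [327, 136], [322, 144], [318, 142], [315, 146]] 
 [[590.0, -312.0], [570.0, -281.0], [504.0, -289.0], [511.0, -370.0], [571.0, -374.0], [566.0, -336.0], [579.0, -338.0], [578.0, -319.0]]
area 498 px [[259, 163], [316, 187], [322, 181], [265, 158]] 
 [[668.0, -183.0], [502.0, -183.0], [499.0, -209.0], [666.0, -208.0]]
```

Request:
carry_out(deltas=[0, 0, 0, 0, 0, -0.02, 1, 0, 0, 0, 0, 0, -0.02, 1, 0, 0, 0, 0, 0.03, -0.02, 1, 0, 0, 0, -0.02, 0.03, -0.02, 1, 0, 0, 0, -0.03, 0.02, -0.02, 1, 0, 0, 0, -0.03, 0, -0.02, 1, 0, 0, 0, 0, 0, 0, 1])

```text
clock: 26.6
eef_pos: [640.7, -142.7, 197.3]
tool_rot: [-3.141, 0.006, -3.039]
force: [0.2, 0.3, -2.8]
width: 21.4
gripper_force: 60.6
```

```bash
cat >> h.py <<'E'
def wpieces(z=11):
    c=ctrl.calibration('wrist');im=cv2.cvtColor(ctrl.get_image('wrist'),cv2.COLOR_RGB2HSV)
    K,R,t=c['mtx'],c['R'],c['t']
    P=np.array([U(u,v,2) for u,v in [(500,-172),(500,-440),(600,-440),(600,-172)]])
    q=(K@((R@P.T).T+t).T).T;q=(q[:,:2]/q[:,2:]).astype(np.int32)
    m=np.zeros(im.shape[:2],np.uint8);cv2.fillPoly(m,[q],1)
    m=((m>0)&(im[...,1]>70)&(im[...,2]>60)).astype(np.uint8)
    m=cv2.morphologyEx(m,cv2.MORPH_OPEN,np.ones((3,3),np.uint8))
    n,l,s,_=cv2.connectedComponentsWithStats(m)
    for i in range(1,n):
        if s[i,4]>100:
            k,_=cv2.findContours((l==i).astype(np.uint8),0,2)
            b=cv2.approxPolyDP(k[0],3,True)[:,0]
            print('w area',s[i,4],uv(ray('wrist',b,z,c)).round(0).tolist())
E
python3 -c "
from h import *
st();wpieces();pieces()"
```

```text
t 26.6 z 197.3 uv [ 622.8 -207.3] F [ 0.2  0.3 -2.8] w 21.4 yaw -174.1
w area 162 [[501.0, -304.0], [502.0, -252.0]]
w area 4355 [[501.0, -249.0], [504.0, -215.0], [596.0, -215.0], [598.0, -173.0], [501.0, -174.0]]
w area 2027 [[501.0, -435.0], [598.0, -434.0], [598.0, -415.0], [501.0, -414.0]]
w area 4720 [[516.0, -388.0], [549.0, -389.0], [551.0, -375.0], [559.0, -373.0], [558.0, -334.0], [567.0, -332.0], [566.0, -303.0], [554.0, -302.0], [550.0, -295.0], [512.0, -297.0]]
area 368 px [[332, 139], [318, 151], [323, 156], [335, 160], [346, 144]] 
 [[553.0, -369.0], [562.0, -305.0], [541.0, -294.0], [507.0, -296.0], [511.0, -370.0]]
area 473 px [[259, 163], [316, 187], [322, 181], [265, 158]] 
 [[668.0, -183.0], [502.0, -183.0], [499.0, -209.0], [666.0, -208.0]]
```

Request:
carry_out(deltas=[0, 0, 0, 0.02, -0.018, 0, 1, 0, 0, 0, 0.015, -0.015, 0.02, 1, 0, 0, 0, 0, 0, 0.03, 1, 0, 0, 0, 0, 0, 0.03, 1, 0, 0, 0, 0, 0, 0.025, 1, 0, 0, 0, 0, 0, 0.01, 1, 0, 0, 0, 0, 0, 0.003, 1, 0, 0, 0, 0, 0, 0, 1])

```text
clock: 27.7
eef_pos: [606.4, -180.3, 77.0]
tool_rot: [-3.141, 0.001, -3.04]
force: [0.6, 0.0, -2.4]
width: 21.3
gripper_force: 60.3
```

```bash
python3 -c "
from h import *
st()"
```

```text
t 27.7 z 77.0 uv [ 584.8 -241.3] F [ 0.6  0.  -2.4] w 21.3 yaw -174.2
```

Request:
carry_out(deltas=[0, 0, 0, 0, 0, 0.002, 1, 0, 0, 0, 0, 0, 0.001, 1, 0, 0, 0, 0, 0, 0, 1])

```text
clock: 28.08
eef_pos: [606.2, -180.2, 73.5]
tool_rot: [-3.141, 0.0, -3.04]
force: [-0.1, -0.4, -1.2]
width: 21.6
gripper_force: 60.3
```

```bash
python3 -c "
from h import *
st()"
```

```text
t 28.075 z 73.5 uv [ 584.6 -241.1] F [-0.1 -0.4 -1.2] w 21.6 yaw -174.2
```

Request:
carry_out(deltas=[0, 0, 0, 0, 0.005, 0, 1, 0, 0, 0, 0, 0.005, 0, 1, 0, 0, 0, 0, 0.004, 0, 1, 0, 0, 0, 0, 0.004, 0, 1, 0, 0, 0, 0, 0.004, 0, 1, 0, 0, 0, 0, 0.004, 0, 1, 0, 0, 0, 0, 0.004, 0, 1, 0, 0, 0, 0, 0.004, 0, 1, 0, 0, 0, 0, 0.003, 0, 1, 0, 0, 0, 0, 0.002, 0, 1, 0, 0, 0, 0, 0, 0, 1])

```text
clock: 29.45
eef_pos: [602.3, -141.0, 73.4]
tool_rot: [3.141, 0.0, -3.04]
force: [0.5, -3.8, -0.3]
width: 20.8
gripper_force: 60.8
```

```bash
python3 -c "
from h import *
st();blobs();pieces()"
```

```text
t 29.45 z 73.4 uv [ 584.7 -201.7] F [ 0.5 -3.8 -0.3] w 20.8 yaw -174.2
pan hull z8 [[645.0, -388.0], [499.0, -383.0], [504.0, -262.0], [549.0, -239.0], [570.0, -240.0], [595.0, -261.0], [637.0, -334.0]]
area 586 px [[259, 163], [312, 185], [294, 175], [300, 171], [302, 176], [307, 174], [307, 168], [300, 164], [297, 154], [298, 134], [294, 136], [294, 155], [287, 155], [278, 161], [279, 166], [281, 164], [282, 168], [283, 166], [293, 172], [293, 175]] 
 [[668.0, -183.0], [513.0, -184.0], [569.0, -192.0], [563.0, -212.0], [550.0, -199.0], [543.0, -212.0], [554.0, -231.0], [577.0, -235.0], [603.0, -265.0], [643.0, -340.0], [648.0, -326.0], [608.0, -257.0], [623.0, -248.0], [631.0, -215.0], [618.0, -200.0], [618.0, -210.0], [608.0, -198.0], [610.0, -206.0], [577.0, -200.0], [571.0, -190.0]]
area 434 px [[344, 147], [336, 143], [328, 144], [313, 157], [317, 162], [329, 167]] 
 [[510.0, -356.0], [536.0, -360.0], [552.0, -344.0], [561.0, -276.0], [543.0, -265.0], [508.0, -264.0]]
```

Request:
carry_out(deltas=[0, 0, 0, 0, -0.003, 0, 1, 0, 0, 0, 0, 0, -0.03, 1, 0, 0, 0, 0.02, 0, -0.03, 1, 0, 0, 0, 0.025, 0, -0.03, 1, 0, 0, 0, 0, 0.05, 0, 1, 0, 0, 0, 0, 0.05, 0, 1, 0, 0, 0, 0, 0.05, 0, 1, 0, 0, 0, 0, 0.05, 0, 1, 0, 0, 0, 0, 0.045, 0, 1, 0, 0, 0, 0, 0, 0, 1])

```text
clock: 30.8
eef_pos: [531.1, 101.8, 163.8]
tool_rot: [3.136, 0.0, -3.031]
force: [0.6, -0.0, -2.3]
width: 21.2
gripper_force: 60.6
```

```bash
python3 - <<'E'
from h import *
st();s=ctrl.read_state()
p=s['eef_pos'];rows([(U(690,50,p[2]),95.8,9)],1,p,np.degrees(s['tool_rot'][2])%360)
E
```

```text
t 30.8 z 163.8 uv [538.7  47.1] F [ 0.6 -0.  -2.3] w 21.2 yaw -173.7
0,0,10.1,-0.0168,0.0002,-0,1,
0,0,10,-0.0165,0.0031,-0,1,
0,0,10.1,-0.0158,0.006,-0,1,
0,0,10,-0.0144,0.0086,-0,1,
0,0,10.1,-0.0127,0.011,-0,1,
0,0,10.1,-0.0106,0.013,-0,1,
0,0,10,-0.0082,0.0147,-0,1,
0,0,10.1,-0.0054,0.0159,-0,1,
0,0,10,-0.0026,0.0167,-0,1,
->  [681.3 120.2 163.8] 95.8
```

Request:
carry_out(deltas=[0, 0, 10, -0.017, 0, 0, 1, 0, 0, 10, -0.0165, 0.003, 0, 1, 0, 0, 10, -0.016, 0.006, 0, 1, 0, 0, 10, -0.0145, 0.0085, 0, 1, 0, 0, 10, -0.0125, 0.011, 0, 1, 0, 0, 10, -0.0105, 0.013, 0, 1, 0, 0, 10, -0.008, 0.0145, 0, 1, 0, 0, 10, -0.0055, 0.016, 0, 1, 0, 0, 10, -0.0025, 0.0165, 0, 1, 0, 0, 0, 0, 0, 0, 1])

```text
clock: 32.05
eef_pos: [683.0, 112.7, 162.4]
tool_rot: [-3.141, -0.001, 1.674]
force: [-0.9, 0.2, -2.0]
width: 21.4
gripper_force: 60.6
```

```bash
python3 -c "
from h import *
st()"
```

```text
t 32.05 z 162.4 uv [690.9  42.5] F [-0.9  0.2 -2. ] w 21.4 yaw 95.9
```

Request:
carry_out(deltas=[0, 0, 0, 0.003, 0, 0.02, 1, 0, 0, 0, 0.003, 0, 0.025, 1, 0, 0, 0, 0, 0, 0.018, 1, 0, 0, 0, 0, 0, 0.005, 1, 0, 0, 0, 0, 0, 0, 1])

```text
clock: 32.67
eef_pos: [682.3, 118.0, 95.0]
tool_rot: [-3.141, -0.0, 1.673]
force: [0.9, -0.3, -0.8]
width: 21.4
gripper_force: 60.4
```

```bash
python3 -c "
from h import *
st()"
```

```text
t 32.675 z 95.0 uv [690.8  47.8] F [ 0.9 -0.3 -0.8] w 21.4 yaw 95.8
```

Bottom about 24–25 mm, clear. Push A sideways past the jar line.

Request:
carry_out(deltas=[0, 0, 0, 0, -0.008, 0.001, 1, 0, 0, 0, 0, -0.01, 0, 1, 0, 0, 0, 0, -0.01, 0, 1, 0, 0, 0, 0, -0.01, 0, 1, 0, 0, 0, 0, -0.01, 0, 1, 0, 0, 0, 0, -0.01, 0, 1, 0, 0, 0, 0, -0.01, 0, 1, 0, 0, 0, 0, -0.01, 0, 1, 0, 0, 0, 0, -0.01, 0, 1, 0, 0, 0, 0, -0.008, 0, 1, 0, 0, 0, 0, -0.004, 0, 1, 0, 0, 0, 0, 0, 0, 1])

```text
clock: 34.17
eef_pos: [582.8, 108.0, 94.4]
tool_rot: [3.142, 0.0, 1.672]
force: [0.1, -1.4, -1.0]
width: 21.3
gripper_force: 60.7
```

```bash
cat >> h.py <<'E'
def onboard(cam='scene',z=31):
    im=ctrl.get_image(cam);cv2.imwrite('pics/ob.png',im[:,:,::-1]);h=cv2.cvtColor(im,cv2.COLOR_RGB2HSV)
    q=proj(cam,[U(u,v,22) for u,v in [(503,98),(503,-178),(671,-178),(671,98)]]).astype(np.int32)
    m=np.zeros(h.shape[:2],np.uint8);cv2.fillPoly(m,[q],1)
    m=((m>0)&(h[...,2]>175)&(h[...,1]<170)&(h[...,1]>100)).astype(np.uint8)
    m=cv2.morphologyEx(m,cv2.MORPH_CLOSE,np.ones((3,3),np.uint8))
    n,l,s,_=cv2.connectedComponentsWithStats(m)
    for i in range(1,n):
        if s[i,4]>30:
            k,_=cv2.findContours((l==i).astype(np.uint8),0,2)
            b=cv2.approxPolyDP(k[0],2,True)[:,0];print('ob',s[i,4],uv(ray(cam,b,z)).round(0).tolist())
E
python3 -c "
from h import *
st();onboard()"
```

```text
t 34.175 z 94.4 uv [590.8  48. ] F [ 0.1 -1.4 -1. ] w 21.3 yaw 95.8
ob 179 [[668.0, -171.0], [629.0, -122.0], [627.0, -136.0], [617.0, -126.0], [610.0, -151.0], [614.0, -170.0], [653.0, -163.0]]
ob 45 [[561.0, -168.0], [581.0, -164.0], [579.0, -137.0], [572.0, -158.0], [560.0, -157.0]]
ob 87 [[667.0, 8.0], [665.0, 42.0], [640.0, 27.0]]
```

```bash
python3 - <<'E'
from h import *
rows([(U(545,125,164),185.8,9)],1,U(596,48,164),95.8)
E
```

```text
0,0,-10,0.0086,-0.0057,-0,1,
0,0,-10,0.0094,-0.0041,-0,1,
0,0,-10,0.0099,-0.0024,-0,1,
0,0,-10,0.0103,-0.0006,-0,1,
0,0,-10,0.0102,0.0011,-0,1,
0,0,-10,0.0098,0.0029,-0,1,
0,0,-10,0.0092,0.0046,-0,1,
0,0,-10,0.0083,0.0061,-0,1,
0,0,-10,0.007,0.0074,-0,1,
->  [529.5 179.9 164. ] 185.8
```

Request:
carry_out(deltas=[0, 0, 0, 0, 0.005, 0, 1, 0, 0, 0, 0, 0, -0.035, 1, 0, 0, 0, 0, 0, -0.035, 1])

```text
clock: 34.6
eef_pos: [588.3, 108.6, 164.8]
tool_rot: [-3.141, -0.0, 1.672]
force: [0.8, -0.4, -1.9]
width: 21.4
gripper_force: 60.7
```

Request:
carry_out(deltas=[0, 0, -10, 0.0085, -0.0055, 0, 1, 0, 0, -10, 0.0095, -0.004, 0, 1, 0, 0, -10, 0.01, -0.0025, 0, 1, 0, 0, -10, 0.0105, -0.0005, 0, 1, 0, 0, -10, 0.01, 0.001, 0, 1, 0, 0, -10, 0.01, 0.003, 0, 1, 0, 0, -10, 0.009, 0.0045, 0, 1, 0, 0, -10, 0.0085, 0.006, 0, 1, 0, 0, -10, 0.007, 0.0075, 0, 1, 0, 0, 0, 0, 0, 0, 1])

```text
clock: 35.85
eef_pos: [529.4, 180.8, 164.3]
tool_rot: [3.14, -0.0, -3.041]
force: [0.1, 0.2, -1.9]
width: 21.0
gripper_force: 60.5
```

```bash
cat >> h.py <<'E'
def ratio(cam='scene',z=31,R0=.395,rng=(503,600,-178,98)):
    im=ctrl.get_image(cam);cv2.imwrite(f'pics/r_{cam}.png',im[:,:,::-1]);b=cv2.blur(im,(3,3)).astype(float)
    a,e,f,g=rng;q=proj(cam,[U(u,v,31) for u,v in [(a,g),(a,f),(e,f),(e,g)]]).astype(np.int32)
    m=np.zeros(im.shape[:2],np.uint8);cv2.fillPoly(m,[q],1)
    m=((m>0)&(b[...,2]/b[...,0]>R0)&(b[...,0]>50)).astype(np.uint8)
    m=cv2.morphologyEx(m,cv2.MORPH_OPEN,np.ones((3,3),np.uint8))
    n,l,s,_=cv2.connectedComponentsWithStats(m)
    for i in range(1,n):
        if s[i,4]>30:
            k,_=cv2.findContours((l==i).astype(np.uint8),0,2)
            b2=cv2.approxPolyDP(k[0],2,True)[:,0];print(cam,s[i,4],uv(ray(cam,b2,z)).round(0).tolist())
E
python3 -c "
from h import *
st();ratio();ratio('top')"
```

```text
t 35.85 z 164.3 uv [545.1 125.9] F [ 0.1  0.2 -1.9] w 21.0 yaw -174.2
scene 4120 [[509.0, -180.0], [601.0, -173.0], [598.0, 98.0], [546.0, 96.0], [538.0, 77.0], [530.0, 98.0], [505.0, 94.0], [503.0, -168.0]]
top 4326 [[602.0, 100.0], [563.0, 87.0], [553.0, 89.0], [553.0, 101.0], [505.0, 94.0], [517.0, 85.0], [505.0, 85.0], [503.0, -2.0], [540.0, -15.0], [549.0, -29.0], [550.0, -48.0], [528.0, -76.0], [516.0, -67.0], [504.0, -72.0], [504.0, -81.0], [519.0, -86.0], [505.0, -98.0], [503.0, -177.0], [600.0, -176.0]]
```

```bash
python3 - <<'E'
from h import *
for cam in ['scene','top']:
    im=cv2.imread(f'pics/r_{cam}.png');b=cv2.blur(im,(3,3)).astype(float)
    print(cam,'rows u 598..502, cols v 98..-22; S ratio*100 / R')
    for u in range(598,500,-8):
        p=proj(cam,[U(u,v,31) for v in range(98,-24,-8)]).round().astype(int)
        print(u,' '.join(f'{100*b[y,x,0]/b[y,x,2]:2.0f}/{b[y,x,2]:3.0f}' for x,y in p))
E
```

```text
scene rows u 598..502, cols v 98..-22; S ratio*100 / R
598 63/ 52 64/ 70 62/ 76 63/ 70 62/ 76 61/ 72 61/ 70 51/109 48/161 47/158 46/153 46/151 47/143 47/143 47/148 47/146
590 59/ 61 62/ 69 63/ 76 63/ 71 60/ 87 60/ 85 57/ 97 48/164 47/164 47/163 47/159 46/157 46/153 47/146 46/153 47/155
582 70/ 46 62/ 69 61/ 76 60/ 70 64/ 74 61/ 72 50/129 47/169 48/170 48/162 48/165 47/162 47/164 47/159 47/160 47/157
574 65/ 48 61/ 69 63/ 89 61/ 84 60/ 82 54/125 53/156 53/200 53/189 53/191 53/192 52/177 51/184 47/176 46/175 47/174
566 67/ 49 65/ 68 60/ 96 59/110 60/115 54/156 53/173 54/183 53/180 53/195 53/202 52/189 52/195 47/177 47/180 47/178
558 69/ 45 82/ 73 60/ 88 60/110 60/115 55/136 52/172 53/179 53/174 53/174 53/199 53/193 51/188 47/174 47/174 47/171
550 61/ 44 63/ 68 61/ 80 61/ 80 60/ 86 56/ 97 54/102 53/159 53/160 53/154 53/169 53/164 52/182 47/159 48/157 48/157
542 70/ 47 61/ 67 62/ 69 63/ 73 53/ 73 56/ 77 53/ 74 54/125 53/172 53/173 53/176 54/173 51/171 47/158 47/158 48/160
534 65/ 49 61/ 54 57/ 53 52/ 67 51/ 72 51/ 73 53/ 73 52/ 82 53/101 55/102 52/104 53/112 48/136 48/155 47/161 47/163
5
[... 1352 characters left out ...]
40/ 84 56/ 71 114/ 58 79/111 79/128 78/133 78/137 78/139 78/138 78/134 79/135 78/133 79/132 92/ 95 151/ 47
534 41/ 92 40/ 87 40/ 87 51/ 80 77/ 86 79/122 78/130 79/135 78/139 78/139 78/135 78/135 78/133 84/113 138/ 52 154/ 46
526 40/ 87 40/ 84 40/ 84 40/ 84 49/ 85 78/113 79/127 78/133 79/137 78/139 78/136 79/135 80/130 116/ 67 152/ 46 154/ 46
518 40/ 88 41/ 86 40/ 86 40/ 85 41/ 86 72/ 97 79/121 79/128 78/134 78/139 78/128 79/132 79/130 141/ 51 154/ 46 154/ 46
510 39/110 40/ 84 41/ 85 40/ 87 41/ 87 45/ 87 79/112 78/125 79/132 79/137 78/134 78/132 81/122 153/ 45 154/ 46 154/ 46
502 39/132 41/ 95 41/ 76 42/ 72 41/ 73 42/ 73 72/ 92 79/120 79/131 78/137 78/139 78/133 85/112 130/ 57 113/ 67 154/ 46
```

Request:
carry_out(deltas=[0, 0, 0, -0.002, -0.02, 0, 1, 0, 0, 0, -0.002, -0.017, 0, 1, 0, 0, 0, 0, 0, 0.03, 1, 0, 0, 0, 0, 0, 0.025, 1, 0, 0, 0, 0, 0, 0.012, 1, 0, 0, 0, 0, 0, 0.003, 1, 0, 0, 0, 0, 0, 0, 1])

```text
clock: 36.83
eef_pos: [537.6, 143.9, 94.9]
tool_rot: [3.141, 0.001, -3.04]
force: [0.8, 0.3, -1.3]
width: 21.4
gripper_force: 60.4
```

```bash
python3 -c "
from h import *
st()"
```

```text
t 36.825 z 94.9 uv [549.5  88.4] F [ 0.8  0.3 -1.3] w 21.4 yaw -174.2
```

Request:
carry_out(deltas=[0, 0, 0, 0, -0.01, 0, 1, 0, 0, 0, 0, -0.015, 0, 1, 0, 0, 0, 0, -0.015, 0, 1, 0, 0, 0, 0, -0.015, 0, 1, 0, 0, 0, 0, -0.015, 0, 1, 0, 0, 0, 0, -0.015, 0, 1, 0, 0, 0, 0, -0.015, 0, 1, 0, 0, 0, 0, -0.015, 0, 1, 0, 0, 0, 0, -0.015, 0, 1, 0, 0, 0, 0, -0.015, 0, 1, 0, 0, 0, 0, -0.015, 0, 1, 0, 0, 0, 0, -0.01, 0, 1])

```text
clock: 38.33
eef_pos: [554.4, -26.7, 94.2]
tool_rot: [-3.141, -0.0, -3.041]
force: [0.4, 0.4, -1.8]
width: 21.5
gripper_force: 60.7
```

```bash
python3 - <<'E'
from h import *
st();cam='scene';im=ctrl.get_image(cam);b=cv2.blur(im[:,:,::-1],(3,3)).astype(float)
for u in range(606,494,-8):
    p=proj(cam,[U(u,v,31) for v in range(-72,-200,-8)]).round().astype(int)
    print(u,' '.join(f'{100*b[y,x,0]/b[y,x,2]:2.0f}/{b[y,x,2]:3.0f}' for x,y in p))
E
```

```text
t 38.325 z 94.2 uv [548.8 -83.1] F [ 0.4  0.4 -1.8] w 21.5 yaw -174.2
606 72/ 80 71/ 76 55/ 94 46/151 48/161 47/161 46/162 47/161 48/110 86/ 28 113/ 23 100/ 22 115/ 20 104/ 27 65/ 63 62/ 69
598 49/121 47/126 48/131 53/146 52/149 49/142 46/157 55/ 76 115/ 20 104/ 24 106/ 36 103/ 39 80/ 44 63/ 68 62/ 73 63/ 70
590 48/135 49/123 58/ 86 59/108 60/ 85 61/ 84 53/100 88/ 33 111/ 27 102/ 51 100/ 58 73/ 62 60/ 70 61/ 67 77/ 75 99/146
582 49/ 95 69/ 68 68/ 69 62/ 78 61/ 72 63/ 70 64/ 61 96/ 48 100/ 59 89/ 62 64/ 69 64/ 69 67/ 75 90/106 100/174 100/183
574 63/ 49 67/ 64 61/ 70 62/ 73 62/ 68 62/ 66 70/ 66 75/ 67 73/ 66 62/ 72 62/ 68 51/105 62/143 98/180 101/181 100/182
566 65/ 43 63/ 63 64/ 67 63/ 73 63/ 67 61/ 70 62/ 71 62/ 71 61/ 70 60/ 73 52/145 47/171 64/171 99/179 101/181 100/180
558 70/ 43 62/ 64 61/ 67 62/ 73 63/ 68 62/ 72 62/ 73 64/ 70 59/ 79 54/115 51/158 46/173 52/170 94/176 100/183 101/182
550 63/ 41 61/ 62 63/ 68 61/ 72 63/ 67 61/ 77 61/ 79 60/ 78 56/ 82 55/ 97 53/116 47/148 58/157 98/178 101/182 101/182
542 60/ 43 62/ 60 63/ 68 61/ 70 62/ 66 64/ 66 60/ 70 57/ 84 56/ 88 56/ 93 53/118 47/150 63/158 97/178 100/183 100/182
534 63/ 43 64/ 61 60/ 68 61/ 76 61/ 82 60/ 80 55/ 74 53/ 73 55/ 73 52/ 80 50/119 46/153 67/159 98/179 100/184 100/184
526 64/ 45 67/ 63 72/ 69 61/ 80 60/ 84 61/ 83 55/ 71 49/ 69 55/ 71 50/ 76 50/104 46/147 69/162 98/178 99/182 100/183
518 58/ 45 69/ 58 64/ 67 61/ 76 62/ 76 58/ 74 53/ 72 49/ 70 50/ 68 49/ 69 53/ 70 49/ 99 59/143 95/174 101/181 100/182
510 63/ 38 61/ 57 63/ 63 61/ 64 53/ 68 51/ 70 50/ 70 52/ 71 51/ 71 51/ 70 50/ 70 49/ 74 63/120 99/180 100/186 100/185
502 53/ 60 51/ 53 62/ 52 55/ 67 50/ 66 50/ 66 51/ 67 52/ 69 51/ 68 53/ 70 51/ 67 54/ 79 96/115 101/183 100/184 100/186
```

Request:
carry_out(deltas=[0, 0, 0, 0, -0.015, 0, 1, 0, 0, 0, 0, -0.022, 0, 1, 0, 0, 0, 0, -0.032, 0, 1, 0, 0, 0, 0, -0.045, 0, 1, 0, 0, 0, 0, -0.025, 0, 1, 0, 0, 0, 0, 0, 0, 1, 0, 0, 0, 0, 0, -0.03, 1, 0, 0, 0, 0, 0, -0.04, 1, 0, 0, 0, -0.03, 0.01, -0.04, 1, 0, 0, 0, -0.045, 0, -0.005, 1, 0, 0, 0, 0, 0, 0, 1])

```text
clock: 39.75
eef_pos: [645.0, -142.9, 210.3]
tool_rot: [3.14, 0.005, -3.037]
force: [-1.6, 0.9, -2.2]
width: 21.2
gripper_force: 60.7
```

```bash
python3 -c "
from h import *
st();wpieces();pieces();blobs()"
```

```text
t 39.75 z 210.3 uv [ 627.1 -208. ] F [-1.6  0.9 -2.2] w 21.2 yaw -174.0
w area 4575 [[501.0, -434.0], [599.0, -435.0], [599.0, -388.0], [501.0, -386.0]]
w area 1409 [[501.0, -188.0], [598.0, -187.0], [598.0, -173.0], [501.0, -173.0]]
w area 4362 [[515.0, -360.0], [549.0, -360.0], [550.0, -347.0], [559.0, -345.0], [559.0, -305.0], [567.0, -304.0], [567.0, -275.0], [554.0, -274.0], [552.0, -268.0], [512.0, -269.0]]
w area 2125 [[541.0, -261.0], [579.0, -262.0], [579.0, -205.0], [548.0, -205.0], [548.0, -218.0], [540.0, -221.0]]
area 694 px [[344, 147], [336, 143], [328, 144], [313, 157], [315, 162], [306, 159], [295, 172], [305, 176], [313, 172], [320, 163], [330, 166]] 
 [[510.0, -356.0], [536.0, -360.0], [552.0, -344.0], [561.0, -276.0], [547.0, -262.0], [573.0, -260.0], [572.0, -202.0], [544.0, -203.0], [534.0, -226.0], [535.0, -265.0], [507.0, -268.0]]
area 111 px [[259, 163], [312, 185]] 
 [[668.0, -183.0], [513.0, -184.0]]
pan hull z8 [[503.0, -391.0], [497.0, -335.0], [503.0, -250.0], [645.0, -194.0], [677.0, -192.0], [681.0, -355.0], [671.0, -389.0]]
```

All three pieces are flat inside the pan (A at v −205…−261, others −269…−360; pan inner −191…−385). Now place the scraper on the bare table in front of the pan.

Request:
carry_out(deltas=[0, 0, 0, 0.02, 0.004, 0, 1, 0, 0, 0, 0.04, 0.004, 0, 1, 0, 0, 0, 0.04, 0.004, 0, 1, 0, 0, 0, 0.04, 0.004, 0, 1, 0, 0, 0, 0.04, 0.004, 0, 1, 0, 0, 0, 0.024, 0.004, 0, 1, 0, 0, 0, 0, 0, 0.03, 1, 0, 0, 0, 0, 0, 0.035, 1, 0, 0, 0, 0, 0, 0.035, 1, 0, 0, 0, 0, 0, 0.025, 1, 0, 0, 0, 0, 0, 0.01, 1, 0, 0, 0, 0, 0, 0, 1])

```text
clock: 41.4
eef_pos: [436.1, -142.8, 74.3]
tool_rot: [3.141, -0.001, -3.04]
force: [0.2, 0.5, -0.9]
width: 21.2
gripper_force: 60.5
```

```bash
python3 -c "
from h import *
st()"
```

```text
t 41.4 z 74.3 uv [ 419.2 -186.5] F [ 0.2  0.5 -0.9] w 21.2 yaw -174.2
```

Request:
carry_out(deltas=[0, 0, 0, 0, 0, 0.002, 1, 0, 0, 0, 0, 0, 0.001, 1, 0, 0, 0, 0, 0, 0.001, 1, 0, 0, 0, 0, 0, 0, 1])

```text
clock: 41.9
eef_pos: [436.8, -143.1, 70.5]
tool_rot: [-3.141, 0.0, -3.04]
force: [-0.2, 0.1, -1.1]
width: 20.9
gripper_force: 60.7
```

```bash
python3 -c "
from h import *
st()"
```

```text
t 41.9 z 70.5 uv [ 420.  -186.9] F [-0.2  0.1 -1.1] w 20.9 yaw -174.2
```

Request:
carry_out(deltas=[0, 0, 0, 0, 0, 0.0005, 1, 0, 0, 0, 0, 0, 0.0005, 1, 0, 0, 0, 0, 0, 0, 1])

```text
clock: 42.28
eef_pos: [436.7, -143.0, 70.3]
tool_rot: [-3.14, 0.0, -3.04]
force: [-3.7, 0.2, 11.6]
width: 21.5
gripper_force: 62.7
```

```bash
python3 -c "
from h import *
st()"
```

```text
t 42.275 z 70.3 uv [ 419.8 -186.8] F [-3.7  0.2 11.6] w 21.5 yaw -174.2
```

Request:
carry_out(deltas=[0, 0, 0, 0, 0, -0.0005, 1, 0, 0, 0, 0, 0, 0, 0, 0, 0, 0, 0, 0, 0, -1, 0, 0, 0, 0, 0, 0, -1, 0, 0, 0, 0, 0, 0, -1, 0, 0, 0, 0, 0, 0, -1, 0, 0, 0, 0, 0, 0, -1, 0, 0, 0, 0, 0, -0.02, -1, 0, 0, 0, 0, 0, -0.03, -1, 0, 0, 0, 0, 0, -0.04, -1, 0, 0, 0, 0, 0, -0.04, -1, 0, 0, 0, 0, 0, 0, -1])

```text
clock: 43.78
eef_pos: [438.5, -143.2, 202.2]
tool_rot: [-3.139, 0.005, -3.041]
force: [-0.1, 0.1, -1.1]
width: 85.1
gripper_force: 0.0
```

```bash
python3 - <<'E'
from h import *
st();pieces()
c=ctrl.calibration('wrist');im=ctrl.get_image('wrist');K,R,t=c['mtx'],c['R'],c['t']
def pr(X):
    q=(K@((R@np.array(X,float).T).T+t).T).T;return q[:,:2]/q[:,2:]
# handle-top patch and foot patch brightness where they should be if upright; against table beside
for nm,P in [('handle',U(420,-187,120)),('foot+',U(450,-187,32)),('foot-',U(390,-187,32)),('side',U(420,-215,0))]:
    x,y=pr([P])[0].astype(int);print(nm,x,y,im[max(y-2,0):y+3,x-2:x+3].mean((0,1)).round() if 0<=y<420 else None)
# jar lid in scene, before/after
a=cv2.imread('pics/scene0.png');b=ctrl.get_image('scene')[:,:,::-1];cv2.imwrite('pics/fin.png',b)
for nm,p in [('jar',[639.5,-6.3,65]),('plate',[565,263,10]),('jarfront',[367,-310,50])]:
    x,y=proj('scene',[p])[0].astype(int);w=30 if nm!='plate' else 50
    T=a[y-w:y+w,x-w:x+w];S=b[y-w-10:y+w+10,x-w-10:x+w+10];r=cv2.matchTemplate(S,T,5);print(nm,cv2.minMaxLoc(r)[1::2],'(10,10)=unmoved')
E
```

```text
t 43.775 z 202.2 uv [ 421.6 -187.2] F [-0.1  0.1 -1.1] w 85.1 yaw -174.2
area 693 px [[344, 147], [336, 143], [328, 144], [314, 155], [316, 162], [306, 159], [295, 172], [305, 176], [312, 173], [320, 163], [330, 166]] 
 [[510.0, -356.0], [536.0, -360.0], [552.0, -344.0], [563.0, -285.0], [545.0, -263.0], [573.0, -260.0], [572.0, -202.0], [544.0, -203.0], [534.0, -221.0], [535.0, -265.0], [507.0, -268.0]]
area 100 px [[259, 163], [312, 185]] 
 [[668.0, -183.0], [513.0, -184.0]]
handle 283 215 [96. 76. 50.]
foot+ 283 219 [96. 76. 50.]
foot- 283 161 [99. 78. 52.]
side 258 185 [126.  89.  51.]
jar (0.9906603097915649, (10, 10)) (10,10)=unmoved
plate (0.9985026121139526, (10, 10)) (10,10)=unmoved
jarfront (0.9907432794570923, (10, 10)) (10,10)=unmoved
```

```bash
python3 -c "
from cell import ctrl
print(ctrl.finish_job())"
```

```text
the job is handed in; nothing more can be done
None
```

The job is handed in at about 44 s: all three pieces lie flat in the pan, the scraper stands upright and released on the bare table, and neither jar nor the plate moved in the camera check; on the way I slid the pan out about 30 mm and back to free a piece caught on its rim.

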